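# Stir the half-done braise and cover it again

### The job

The braise has come out of the oven half done: take the wooden spoon from its rest and stir the potatoes and shallots in the casserole, round the wall and through the middle, until every piece has been shifted at least 15 mm from where it sat, so that none catches. Then stand the spoon head down in its rest again and set the lid gently on the casserole, seated all round. Keep all the food in the casserole, do not touch it with the fingers, and leave the bottle, mill, shaker and tin where they stand.

Things in the scene. Friction and masses are not known exactly. Their poses are not given: they have to be found in the camera images.
- casserole_rim (a point): Round dark cast-metal casserole with two ear handles, on a cork mat; it stands firm and never shifts. This point is the centre of its open mouth, level with the rim, 110 mm above the worktop; z up. Wall 5 mm; rim 186 mm across outside. The ears reach 120 mm from the axis along its +x and -x, at 82 to 98 mm above the worktop.
- casserole_floor (a point): Centre of the casserole's flat inner floor, 92 mm below the centre of the mouth, 18 mm above the worktop. The inside is a plain upright cylinder of radius 84 mm. Six pieces of food lie on the floor in one layer: five round the wall, one near the middle.
- lid_knob (a point): Black knob of the glass lid, which lies knob up on the worktop beside the casserole. This point is the centre of the knob's round head, 37 mm across and 16 mm high, and 50 mm above the lid's underside; below it a neck 22 mm across, then the glass dome, whose crown is 23 mm below this point. z is up, the lid's axis. Lid 188 mm across, 0.3 to 0.5 kg.
- lid_seat (a point): The same lid: centre of its flat seating face, 42 mm below the knob's centre on the axis. Below this face a round spigot 162 mm across and 8 mm deep drops into the casserole's mouth with 2 to 4 mm to spare; seated, the face lies on the rim, so that this point is at the centre of the mouth.
- spoon_handle (a point): Flat wooden spoon 205 mm long, about 45 g, standing head down in its rest, leaning about 25 degrees, towards the robot or sideways. This point is in its handle, 165 mm from the end of the head, 40 mm from the top. z runs up the spoon to the handle's top, y (level at first) across the head's width, x through it. Handle 15.5 mm wide (y), 11.5 thick (x), straight over its top 85 mm.
- spoon_tip (a point): Lower end of the same spoon: middle of the head, 4 mm short of its very end, 161 mm from the handle point; same axes. The head is a flat oval 58 mm long, 36 mm wide (y) and 9 mm thick (x).
- spoon_rest_mouth (a point): White stoneware spoon rest: a round straight-walled cup on a drip saucer 104 mm across; it stands firm. This point is the centre of the cup's mouth, 90 mm above the worktop. The cup is 52 mm wide inside and 62 outside; its floor is 80 mm below the mouth. A spoon let go in it tips over until its handle lies on the rim.
- potato_1_mid (a point): Small whole potato, smooth egg shape 47 long x 38 mm thick, 35 g, loose on the casserole's floor. This point is its centre, 18 mm above that floor as it lies; x runs along it. Glazed with oil: it slides and rolls easily.
- potato_2_mid (a point): Small whole potato, smooth egg shape 47 long x 38 mm thick, 35 g, loose on the casserole's floor. This point is its centre, 18 mm above that floor as it lies; x runs along it. Glazed with oil: it slides and rolls easily.
- potato_3_mid (a point): Small whole potato, smooth egg shape 47 long x 38 mm thick, 35 g, loose on the casserole's floor. This point is its centre, 18 mm above that floor as it lies; x runs along it. Glazed with oil: it slides and rolls easily.
- shallot_1_mid (a point): Whole shallot, 53 long x 31 mm thick with a short tapering neck, 22 g, loose on the casserole's floor. This point is its centre, 15 mm above that floor as it lies; x runs along it. Glazed with oil: it slides and rolls easily.
- shallot_2_mid (a point): Whole shallot, 53 long x 31 mm thick with a short tapering neck, 22 g, loose on the casserole's floor. This point is its centre, 15 mm above that floor as it lies; x runs along it. Glazed with oil: it slides and rolls easily.
- shallot_3_mid (a point): Whole shallot, 53 long x 31 mm thick with a short tapering neck, 22 g, loose on the casserole's floor. This point is its centre, 15 mm above that floor as it lies; x runs along it. Glazed with oil: it slides and rolls easily.
- oil_bottle_mid (a point): Bystander: square glass oil bottle, 65 x 64 mm, body 138 mm high, 240 mm with neck and pourer; this point is on its axis 100 mm above its underside.
- pepper_mill_mid (a point): Bystander: wooden pepper mill, 58 mm across, 150 mm tall; this point is its centre.
- salt_shaker_mid (a point): Bystander: salt shaker with a metal top, 44 mm across, 90 mm tall; this point is its centre.
- tin_1_mid (a point): Bystander: closed food tin, 57 mm across, 72 mm tall; this point is its centre.

How it is judged:
On the way, in this order (a step that is already met when the one before it is completed fails the run):
1. with the head of the spoon down in the casserole, all six pieces of food are at the same time 15 mm or more from where they lay at the start (distance of each of potato_1_mid, shallot_1_mid, potato_2_mid, shallot_2_mid, potato_3_mid, shallot_3_mid from where it was at the start of the episode above 0.015 m and horizontal distance between spoon_tip and casserole_rim below 0.085 m and z of spoon_tip in the frame of casserole_rim below -0.05 m), for 0.1 s.
2. the spoon stands head down in its rest, out of the fingers (horizontal distance between spoon_tip and spoon_rest_mouth below 0.028 m and z of spoon_tip in the frame of spoon_rest_mouth below -0.06 m and angle between spoon_tip's own z axis and vertical below 0.7 rad and contact force between the fingers and spoon below 0.1 N), for 0.2 s.
At the end, for the whole second after the job is handed in: The lid is seated on the casserole (within 8 mm of centre, knob 37 to 47 mm above the rim, level to 3 degrees), the spoon stands head down in its rest (tip 60 mm or more below the mouth, leaning less than 40 degrees), and all six pieces of food are in the casserole (horizontal distance between spoon_tip and spoon_rest_mouth below 0.028 m and z of spoon_tip in the frame of spoon_rest_mouth below -0.06 m and angle between spoon_tip's own z axis and vertical below 0.7 rad and horizontal distance between lid_knob and casserole_rim below 0.008 m and z of lid_knob in the frame of casserole_rim between 0.037 and 0.047 m and angle between lid_knob's own z axis and vertical below 0.05 rad and horizontal distance between each of potato_1_mid, shallot_1_mid, potato_2_mid, shallot_2_mid, potato_3_mid, shallot_3_mid and casserole_rim below 0.085 m and z of each of potato_1_mid, shallot_1_mid, potato_2_mid, shallot_2_mid, potato_3_mid, shallot_3_mid in the frame of casserole_rim below -0.01 m); the robot touches nothing.
It fails at once if a bystander (bottle, mill, shaker or tin) is shifted by more than 30 mm or knocked over (distance of any of oil_bottle_mid, pepper_mill_mid, salt_shaker_mid, tin_1_mid from where it was at the start of the episode above 0.03 m or angle between any of oil_bottle_mid, pepper_mill_mid, salt_shaker_mid, tin_1_mid's own z axis and vertical above 0.4 rad).
It fails at once if the fingers touch the food (contact force between the fingers and potato_1 above 0.5 N or contact force between the fingers and shallot_1 above 0.5 N or contact force between the fingers and potato_2 above 0.5 N or contact force between the fingers and shallot_2 above 0.5 N or contact force between the fingers and potato_3 above 0.5 N or contact force between the fingers and shallot_3 above 0.5 N).
It fails at once if the lid is dropped or banged on the casserole (more than 130 N, as from 2 cm up) (contact force between lid and casserole above 130 N).
It also fails if it takes over 72 s, if anything falls off the work surface, if the arm or the gripper's body presses on something with over 40 N, if the wrist force passes 120 N, or if a joint passes its speed limit or range.

### The arm

A 6-joint arm with a two-finger parallel gripper is mounted at the origin on a cart in front of the work surface, level with it; the furniture and walls round the work are solid. World frame = base frame: x ahead of the robot, y to its left, z up, the work surface at z = 0. Lengths are in m, angles in rad, forces in N, time in s.
With the tool pointing down it reaches from about 0.425 to 0.925 m from the base axis. Payload 12.5 kg.
Tool frame: the origin (TCP) lies at the very end of the fingers, on their centre line; the grasp point (between the pads) lies 19 mm behind it (grasp_offset is the distance from the TCP to the grasp point, in m); z points along the fingers, y is the line along which they close (so a half turn about z gives the same grasp; the last joint's range is limited). The gripper opens to 85 mm and grips with 20 to 120 N. Pads are 22 mm wide; open, the fingers measure 114 mm over their backs; the gripper's body (76 mm by 85 mm) begins 54 mm behind the grasp point. The pads swing forward as they close: fully open they stand 13 mm farther back than shut.
Start: joints at [-1.412, 0.491, 1.559, -0, 1.092, -0.106], TCP at [0.164, -0.603, 0.205] pointing down, gripper open.
Joint ranges: [-3.1, 3.1], [-0.84, 2.19], [0.05, 2.79], [-1.13, 4.28], [0.06, 2.93], [-2.69, 2.69]. Speed limits (rad/s): [2.22, 2.22, 2.79, 3.14, 3.14, 3.14].

### API

Orientations are given as a rotation vector (axis times angle).
In Python, from cell import * gives the robot as it stands. The module is installed in compiled form; this text tells all that it offers.
- The arm moves only by the shell command python3 -m pendant 'ROWS' [FORCE]. ROWS is JSON, a list of rows, each an object of numbers: "dx", "dy", "dz": the shift along the tool's x, y, z in m; "ax", "ay", "az": the turn, a rotation vector about the tool's x, y, z in rad; "fingers": the finger opening in m, from 0 to 0.0854. A call has 1 to 10 rows; each row is the pose to reach, as a shift and turn from the pose commanded when the call began, along the tool's axes at that moment; what a row does not reach only later rows make up. A row lasts 1/8 s, in which the tool goes at most 62.5 mm and 10.7 degrees, less where a joint would pass 70% of its speed; a pose out of reach is approached as far as the arm can. A call with a gripper value outside its range is refused whole. The fingers move at their own pace and stop on an object; FORCE is the grip in N (left out, the last holds). Time passes only in rows, so rows that repeat a pose let the fingers close. It gives the time, the measured TCP pose, the force, the opening and the grip force at its end, in the units of the state.
- state(): the state, without advancing time (a new reading comes with each control period).
- camera(name): name is "side" or "top"; returns a dict with "frame" (480x640x3 uint8, blue, green, red), "intrinsics" (3x3 intrinsics, pixels), "rvec" (rotation vector, rad) and "tvec" (3), from world to camera coordinates, as OpenCV has them. Camera axes: x right, y down, z forward; pixel columns grow to the right and rows downward; lengths in m; the calibration is good to about 2 mm. A picture is of the moment at which its call begins. There is no depth.
- finish_job(): hands the job in; it is judged then, once.
Trained networks look in a picture, given as the dict that the camera call returned (one of the last four; its "shot" number tells which), for a name from the list of things; names that differ only in an ending like _2 or _b are one class to them, and where a whole thing is asked for, a point or a joint stands for the part that bears it (a point fixed in the world has none). Each returns a list of dicts, best first, with "conf" (0 to 1); they miss things now and then, are a little off and sometimes report something else, mostly with a low value. They report only what shows in the picture. A call takes as long as a camera call.
- masks_of(picture, query): "pixels" (480x640 bool, what is visible of it) and "at" ([row, column] in pixels, amid what is visible of it).
- pinpoint(picture, query): "at" ([row, column] in pixels: a listed point, or the origin of a listed thing).
The state is a dict: "time_s": time; "qpos": joint angles; "joint_velocities": joint speeds; "tau": joint torques, N m; "eef_pos": TCP position; "ee_rot": TCP orientation; "wrist_force": force on the tool from outside, world axes, zero at the start; "torque": the same for the moment, N m; "grip_width": finger opening in m; "grasp_force": force on a finger pad.
Only numpy, scipy, OpenCV 4.12 (cv2) and the standard library are available. Lean on these libraries where they do the work, as an engineer would, in place of code of your own. Each camera call takes 0.05 s, during which the arm holds its last target. There are 200 camera calls.

## Working session

There is one attempt and no reset: what is moved stays moved. The work goes in short steps, Python scripts to look and compute and a shell command to move; the robot and the scene stay as the last step left them, time stands still between calls to the robot, and variables do not carry over. Pictures are saved under pics/ and viewed, at most 10 in all, crops included, and the job is handed in when it is done.

```bash
mkdir -p pics; cat > h.py <<'E'
from cell import *
import numpy as np, cv2
from scipy.spatial.transform import Rotation as R
def cam(n):
    p=camera(n); p['R']=cv2.Rodrigues(np.array(p['rvec'],float))[0]; p['t']=np.array(p['tvec'],float).ravel(); p['K']=np.array(p['intrinsics'],float); return p
def ray(p,at):
    d=p['R'].T@np.linalg.inv(p['K'])@[at[1],at[0],1.]; return -p['R'].T@p['t'],d/np.linalg.norm(d)
def onz(p,at,z):
    c,d=ray(p,at); return c+d*(z-c[2])/d[2]
def tri(p,a,q,b):
    c1,d1=ray(p,a);c2,d2=ray(q,b); s=np.linalg.lstsq(np.c_[d1,-d2],c2-c1,rcond=None)[0]
    x,y=c1+s[0]*d1,c2+s[1]*d2; return (x+y)/2,np.linalg.norm(x-y)
def proj(p,X):
    u=p['K']@(p['R']@np.array(X)+p['t']); return u[1]/u[2],u[0]/u[2]
E
python3 - <<'E'
from h import *
np.set_printoptions(precision=4,suppress=True)
P={n:cam(n) for n in('top','side')}
for n in P: cv2.imwrite(f'pics/{n}0.png',P[n]['frame']); print(n,ray(P[n],[240,320]))
for q in 'casserole_rim casserole_floor lid_knob lid_seat spoon_handle spoon_tip spoon_rest_mouth potato_1_mid shallot_1_mid oil_bottle_mid pepper_mill_mid salt_shaker_mid tin_1_mid'.split():
    r={n:pinpoint({k:v for k,v in P[n].items()},q) for n in P}
    print(q,{n:[(np.round(d['at'],1).tolist(),round(d['conf'],2)) for d in r[n][:5]] for n in P})
    if r['top'] and r['side']: print('   ',*tri(P['top'],r['top'][0]['at'],P['side'],r['side'][0]['at']))
print(state())
E
```

```text
top (array([0.3166, 0.0063, 1.2272]), array([ 0.144 ,  0.0039, -0.9896]))
side (array([ 0.5482, -0.8874,  0.8259]), array([-0.0656,  0.7956, -0.6023]))
casserole_rim {'top': [([233.7, 313.7], 0.81)], 'side': [([246.9, 325.7], 0.8), ([231.0, 285.7], 0.21)]}
    [0.4898 0.0244 0.1169] 0.006761839081266246
casserole_floor {'top': [], 'side': [([278.0, 325.5], 0.65)]}
lid_knob {'top': [([256.6, 448.7], 0.68), ([232.6, 293.1], 0.53), ([249.5, 174.0], 0.23)], 'side': [([380.8, 287.2], 0.81), ([183.3, 325.4], 0.66)]}
    [ 0.4389 -0.3049  0.0439] 0.006853436576790239
lid_seat {'top': [([258.6, 446.9], 0.72)], 'side': [([391.1, 289.3], 0.93)]}
    [ 0.4395 -0.3072  0.0144] 0.0018369749364579547
spoon_handle {'top': [([253.1, 141.4], 0.59)], 'side': [([154.1, 320.3], 0.63)]}
    [0.4465 0.4036 0.1653] 0.004671592347885024
spoon_tip {'top': [([247.9, 187.4], 0.69)], 'side': []}
spoon_rest_mouth {'top': [([249.1, 177.4], 0.74), ([287.4, 403.1], 0.71), ([255.2, 301.4], 0.69), ([255.8, 326.0], 0.25)], 'side': [([183.6, 326.8], 0.78)]}
    [0.4662 0.3452 0.0996] 0.0025766082886336497
potato_1_mid 
[... 559 characters left out ...]
259.8], 0.85), ([232.0, 289.2], 0.15)]}
    [ 0.3644 -0.1943  0.0357] 0.00510753722655361
tin_1_mid {'top': [([288.8, 255.1], 0.87)], 'side': [([233.8, 289.4], 0.85)]}
    [0.3749 0.1715 0.0402] 0.005704844586369395
{'time_s': 1.4, 'qpos': array([-1.4116,  0.4909,  1.5589,  0.    ,  1.0917, -0.1056]), 'joint_velocities': array([ 0.0005, -0.0013, -0.0003, -0.0017,  0.0013,  0.0007]), 'tau': array([ -0.0004, -61.827 , -26.1845,  -0.0001,   0.0004,  -0.    ]), 'eef_pos': array([ 0.1636, -0.6032,  0.2049]), 'ee_rot': array([3.114 , 0.4147, 0.    ]), 'wrist_force': array([0.0316, 0.1357, 0.7563]), 'torque': array([-0.0058, -0.0181,  0.0256]), 'grasp_force': 0.0, 'grip_width': 0.08538652936560638}
```

View pictures.

View pics/top0.png

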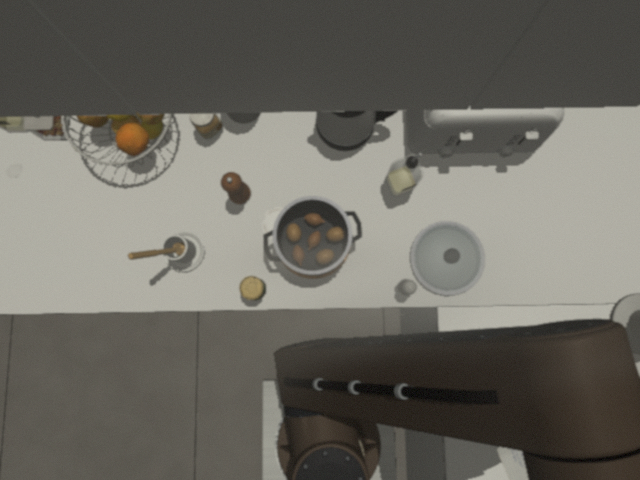

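View pics/side0.png

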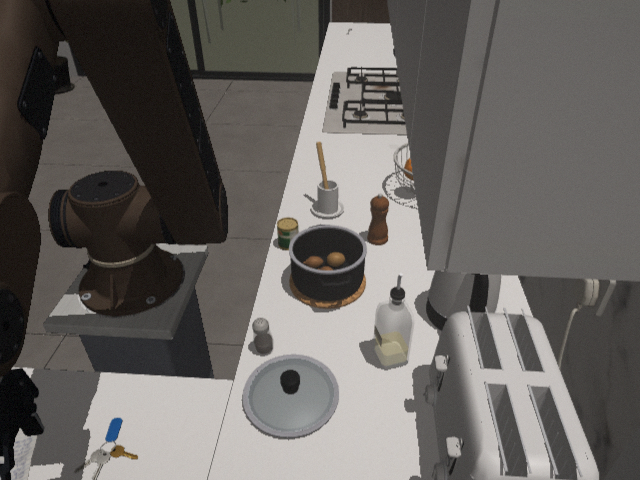

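```bash
cat >> h.py <<'E'
from scipy.optimize import least_squares
def circ(p,m,z,r):
    "fit circle of radius r at height z to outer contour of mask"
    c=max(cv2.findContours(m.astype(np.uint8),0,1)[0],key=cv2.contourArea)[:,0]
    h=cv2.convexHull(c)[:,0].astype(float)
    X=np.array([onz(p,[v,u],z)[:2] for u,v in h])
    f=least_squares(lambda q:np.hypot(*(X-q[:2]).T)-r,X.mean(0),loss='soft_l1',f_scale=.002)
    return f.x, np.sqrt(np.mean(f.fun**2))
E
python3 - <<'E'
from h import *
np.set_printoptions(precision=4,suppress=True)
P={n:cam(n) for n in('top','side')}
def mk(n,q):
    r=masks_of(P[n],q); return r[0] if r else None
for q,z,r in (('lid_seat',.011,.094),('casserole_rim',.11,.093),('spoon_rest_mouth',.09,.031)):
  for n in P:
    m=mk(n,q)
    if m:
      ys,xs=np.nonzero(m['pixels']); print(q,n,m['conf'],m['pixels'].sum(),ys.min(),ys.max(),xs.min(),xs.max())
      try: print('  circ',circ(P[n],m['pixels'],z,r))
      except Exception as e: print(e)
E_={}
for n in P:
    m=mk(n,'spoon_handle')
    if m:
        ys,xs=np.nonzero(m['pixels']); pts=np.c_[xs,ys].astype(np.float32)
        v=cv2.fitLine(pts,cv2.DIST_HUBER,0,.01,.01).ravel(); s=(pts-v[2:])@v[:2]
        E_[n]=(v,s.min(),s.max()); print(n,m['conf'],len(s),v[2:]+v[:2]*s.min(),v[2:]+v[:2]*s.max())
    r=pinpoint(P[n],'spoon_handle'); print(n,[(d['at'],d['conf']) for d in r])
for n in P:
    for q in('potato_1_mid','shallot_1_mid'):
        print(n,q,[(np.round(d['at'],1),d['conf'],d['pixels'].sum(), onz(P[n],d['at'],.035)) for d in masks_of(P[n],q)])
print(state()['time_s'])
for n in P: print(n,P[n]['shot'])
E
```

```text
lid_seat top 0.62 4327 222 294 410 484
  circ (array([ 0.443 , -0.3081]), np.float64(0.0007647789114652181))
casserole_rim top 0.84 4495 196 278 263 361
  circ (array([0.4871, 0.027 ]), np.float64(0.014784430677667671))
casserole_rim side 0.71 5151 225 308 289 367
  circ (array([ 0.4988, -0.0156]), np.float64(0.040795096699804655))
spoon_rest_mouth top 0.73 1160 231 271 161 203
  circ (array([0.4603, 0.3368]), np.float64(0.017807314832476166))
spoon_rest_mouth side 0.74 758 182 217 312 343
  circ (array([0.4786, 0.2209]), np.float64(0.05843678281358562))
top 0.86 427 [127.8935 256.325 ] [184.381  247.4153]
top [([252.6, 141.5], 0.82)]
side 0.54 233 [317.8009 141.86  ] [326.0714 189.1624]
side [([154.9, 319.6], 0.63)]
top potato_1_mid [(array([230.6, 335. ]), 0.5, np.int64(230), array([ 0.5131, -0.0268,  0.035 ]))]
top shallot_1_mid [(array([287.3, 250.2]), 0.52, np.int64(567), array([0.3762, 0.1836, 0.035 ])), (array([221.2, 314.3]), 0.47, np.int64(161), array([0.5378, 0.0245, 0.035 ]))]
side potato_1_mid []
side shallot_1_mid []
2.2
top 3
side 4
```

```bash
python3 - <<'E'
from h import *
np.set_printoptions(precision=4,suppress=True)
P={n:cam(n) for n in('top','side')}
top=tri(P['top'],[256.1,129],P['side'],[142.5,318]); print('handle top',top)
# casserole: contour without ears, both views
m=masks_of(P['top'],'casserole_rim')[0]['pixels'].astype(np.uint8)
mo=cv2.morphologyEx(m,cv2.MORPH_OPEN,cv2.getStructuringElement(2,(41,41)))
print('cass top opened',circ(P['top'],mo>0,.11,.093))
out=[]
C=np.array([.489,.0244,.11]); M=np.array([.4662,.3452,.09]); T=top[0]
for n,boxes in (('top',[(190,250,100,120),(218,112,100,120)]),('side',[(215,280,100,120),(130,270,100,120)])):
  row=[]
  for (r0,c0,h,w) in boxes:
    im=cv2.resize(P[n]['frame'][r0:r0+h,c0:c0+w],None,fx=3.3,fy=3,interpolation=cv2.INTER_CUBIC); im=np.clip(im*1.4,0,255).astype(np.uint8)
    for ctr,rr,col in((C,.093,(0,255,0)),(C,.088,(0,255,255)),(M,.031,(0,255,0)),(M,.026,(0,255,255))):
      for a in np.arange(0,6.283,.1):
        v,u=proj(P[n],ctr+rr*np.array([np.cos(a),np.sin(a),0])); cv2.circle(im,(int((u+.5-c0)*3.3),int((v+.5-r0)*3)),1,col,-1)
    v,u=proj(P[n],T); cv2.circle(im,(int((u+.5-c0)*3.3),int((v+.5-r0)*3)),3,(255,0,255),1)
    row.append(im)
  out.append(np.hstack(row))
o=np.vstack(out); print(o.shape); cv2.imwrite('pics/ov1.png',o)
E
```

```text
handle top (array([0.4377, 0.4191, 0.1945]), np.float64(0.0028526376273402894))Traceback (most recent call last):
  File "<stdin>", line 8, in <module>
  File "h.py", line 18, in circ
    c=max(cv2.findContours(m.astype(np.uint8),0,1)[0],key=cv2.contourArea)[:,0]
      ~~~^^^^^^^^^^^^^^^^^^^^^^^^^^^^^^^^^^^^^^^^^^^^^^^^^^^^^^^^^^^^^^^^^
ValueError: max() iterable argument is empty
```

```bash
cat > ov.py <<'E'
from h import *
def overlay(name,P,boxes,circles,pts=[]):
  out=[]
  for n in ('top','side'):
    row=[]
    for (r0,c0,h,w) in boxes[n]:
      f=4; im=cv2.resize(P[n]['frame'][r0:r0+h,c0:c0+w],None,fx=f,fy=f*.75,interpolation=cv2.INTER_CUBIC); im=np.clip(im*1.4,0,255).astype(np.uint8)
      def dot(X,s,col,k=-1):
        v,u=proj(P[n],X); cv2.circle(im,(int((u+.5-c0)*f),int((v+.5-r0)*f*.75)),s,col,k)
      for ctr,rr,col in circles:
        for a in np.arange(0,6.283,.1): dot(np.array(ctr)+rr*np.array([np.cos(a),np.sin(a),0]),1,col)
      for X in pts: dot(X,4,(255,0,255),1)
      row.append(im)
    out.append(np.hstack(row))
  o=np.vstack(out); print(o.shape); cv2.imwrite(name,o)
E
python3 - <<'E'
from ov import *
P={n:cam(n) for n in('top','side')}
G,Y=(0,255,0),(0,255,255)
C=[.489,.0244,.11]; M=[.4662,.3452,.09]; T=[.4377,.4191,.1945]
overlay('pics/ov1.png',P,dict(top=[(190,260,100,100),(205,115,100,100)],side=[(215,278,100,100),(130,275,100,100)]),[(C,.093,G),(C,.084,Y),(M,.031,G),(M,.026,Y)],[T])
E
```

```text
(600, 800, 3)
```

View pics/ov1.png

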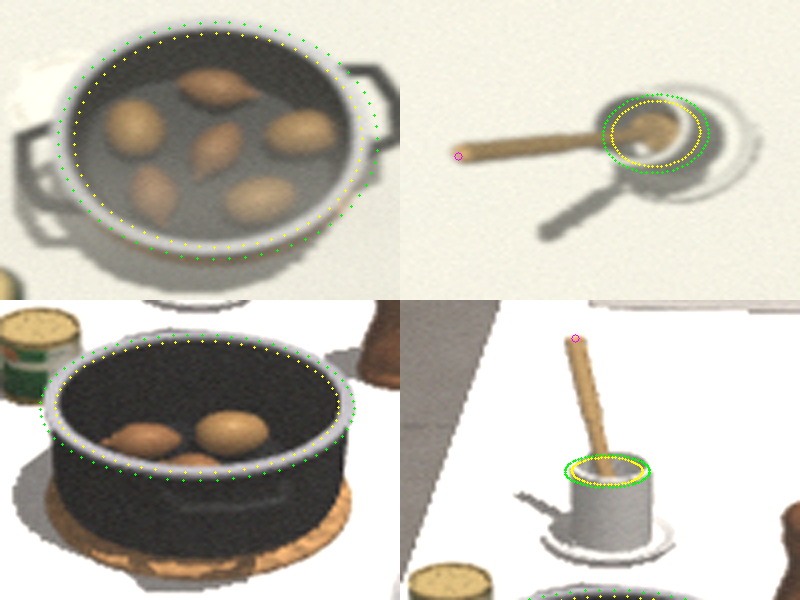

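```bash
cat >> h.py <<'E'
def ringfit(p,z,ro,ri,xy0,span=.02,step=.0005):
    "centre maximizing mean I(ro)-mean I(ri) (coarse->fine)"
    g=cv2.GaussianBlur(cv2.cvtColor(p['frame'],cv2.COLOR_BGR2GRAY),(0,0),.8).astype(np.float32)
    a=np.linspace(0,2*np.pi,240,endpoint=False); U=np.c_[np.cos(a),np.sin(a),0*a]
    def smp(c,r):
        X=(np.array([*c,z])+r*U)@p['R'].T+p['t']; u=X@p['K'].T; u=(u[:,:2]/u[:,2:]).astype(np.float32)
        return cv2.remap(g,u[:,:1],u[:,1:],cv2.INTER_LINEAR).ravel()
    best=None
    for sp,st in((span,span/10),(span/8,step)):
        c0=best[1] if best else xy0
        for dx in np.arange(-sp,sp+1e-9,st):
            for dy in np.arange(-sp,sp+1e-9,st):
                c=(c0[0]+dx,c0[1]+dy); s=np.clip(smp(c,ro)-smp(c,ri),-60,60).mean()
                if best is None or s>best[0]: best=(s,c)
    return np.array(best[1]),best[0]
E
python3 - <<'E'
from h import *
np.set_printoptions(precision=4,suppress=True)
P={n:cam(n) for n in('top','side')}
for n in P:
    print(n,'cass in',ringfit(P[n],.11,.088,.081,(.489,.026)),'cup in',ringfit(P[n],.09,.0285,.023,(.466,.345)),'lid',ringfit(P[n],.010,.0975,.091,(.442,-.308)))
E
```

```text
top cass in (array([0.4945, 0.029 ]), np.float32(55.277042)) cup in (array([0.4725, 0.3575]), np.float32(38.556828)) lid (array([ 0.4405, -0.306 ]), np.float32(19.286743))
side cass in (array([0.491, 0.032]), np.float32(55.88215)) cup in (array([0.469, 0.36 ]), np.float32(33.14703)) lid (array([ 0.4405, -0.3095]), np.float32(46.60743))
```

```bash
cat >> h.py <<'E'
def mkR(z,y):
    z=np.array(z,float);z/=np.linalg.norm(z);y=np.array(y,float);y-=z*(y@z);y/=np.linalg.norm(y)
    return R.from_matrix(np.c_[np.cross(y,z),y,z])
def down(yaw): return mkR([0,0,-1],[np.cos(yaw),np.sin(yaw),0])
def rel(wps,base=None):
    s=state(); p0,r0=base if base else (np.array(s['eef_pos']),R.from_rotvec(s['ee_rot']))
    for p,r in wps:
        d=r0.inv().apply(np.array(p)-p0); a=(r0.inv()*r).as_rotvec()
        n=max(np.linalg.norm(d)/.0625,np.degrees(np.linalg.norm(a))/10.7)
        print(np.round(d,4),np.round(a,3),'n %.1f'%n)
E
python3 - <<'E'
from h import *
zs=np.array([-.172,.384,.907]); zs/=np.linalg.norm(zs); H=np.array([.4446,.4037,.158])
RG=mkR(-zs,[.912,.41,0]); G=H-.019*zs
rel([((.40,-.35,.42),down(-.9)),((.55,0.05,.40),down(-.1)),(G+.13*zs+[0,0,.06],RG)])
P=cam('top')
for c in ((135,128),(215,87),(300,131),(260,199),(153,193),(217,148)): print(onz(P,[c[1]/3+190,c[0]/4+260],.036)-[.4925,.0305,0])
E
```

```text
[ 0.2944 -0.1825 -0.2151] [ 0.     0.    -0.406] n 6.5
[ 0.5439 -0.5293 -0.1951] [ 0.     0.    -1.206] n 12.5
[ 0.5274 -0.9444 -0.1138] [-0.374 -0.32  -1.698] n 17.4
[0.01699608 0.04547922 0.036     ]
[ 0.05072911 -0.00475965  0.036     ]
[ 0.01270671 -0.05707759  0.036     ]
[-0.0435165  -0.03119473  0.036     ]
[-0.03740635  0.03478554  0.036     ]
[-0.00064509 -0.00526989  0.036     ]
```

```bash
A='{"dx":0.29,"dy":-0.18,"dz":-0.215,"az":-0.4,"fingers":0.085}'; true; python3 -m pendant '[{"dx":0.15,"dy":-0.09,"dz":-0.11,"az":-0.2},{"dx":0.15,"dy":-0.09,"dz":-0.11,"az":-0.2},{"dx":0.15,"dy":-0.09,"dz":-0.11,"az":-0.2},{"dx":0.29,"dy":-0.18,"dz":-0.215,"az":-0.4},{"dx":0.29,"dy":-0.18,"dz":-0.215,"az":-0.4},{"dx":0.29,"dy":-0.18,"dz":-0.215,"az":-0.4},{"dx":0.29,"dy":-0.18,"dz":-0.215,"az":-0.4},{"dx":0.54,"dy":-0.53,"dz":-0.195,"az":-1.2},{"dx":0.54,"dy":-0.53,"dz":-0.195,"az":-1.2},{"dx":0.54,"dy":-0.53,"dz":-0.195,"az":-1.2}]'
cat > g.py <<'E'
from h import *
zs=np.array([-.172,.384,.907]); zs/=np.linalg.norm(zs); H=np.array([.4446,.4037,.158])
RG=mkR(-zs,[.912,.41,0]); G=H-.019*zs
E
python3 - <<'E'
from g import *
rel([((.55,0.05,.40),down(-.1)),(G+.13*zs+[0,0,.06],RG)])
E
```

```text
[ 0.5439 -0.5294 -0.1951] [ 0.     0.    -1.206] n 12.5
[ 0.5274 -0.9445 -0.1139] [-0.374 -0.32  -1.698] n 17.4validation failed for argument at $[0]...
```

```bash
python3 -m pendant '[{"dx":0.29,"dy":-0.18,"dz":-0.215,"ax":0,"ay":0,"az":-0.4,"fingers":0.085},{"dx":0.29,"dy":-0.18,"dz":-0.215,"ax":0,"ay":0,"az":-0.4,"fingers":0.085},{"dx":0.29,"dy":-0.18,"dz":-0.215,"ax":0,"ay":0,"az":-0.4,"fingers":0.085},{"dx":0.29,"dy":-0.18,"dz":-0.215,"ax":0,"ay":0,"az":-0.4,"fingers":0.085},{"dx":0.29,"dy":-0.18,"dz":-0.215,"ax":0,"ay":0,"az":-0.4,"fingers":0.085},{"dx":0.29,"dy":-0.18,"dz":-0.215,"ax":0,"ay":0,"az":-0.4,"fingers":0.085},{"dx":0.54,"dy":-0.53,"dz":-0.195,"ax":0,"ay":0,"az":-1.2,"fingers":0.085},{"dx":0.54,"dy":-0.53,"dz":-0.195,"ax":0,"ay":0,"az":-1.2,"fingers":0.085},{"dx":0.54,"dy":-0.53,"dz":-0.195,"ax":0,"ay":0,"az":-1.2,"fingers":0.085},{"dx":0.54,"dy":-0.53,"dz":-0.195,"ax":0,"ay":0,"az":-1.2,"fingers":0.085}]'
python3 - <<'E'
from g import *
rel([((.55,0.05,.40),down(-.1)),(G+.13*zs+[0,0,.06],RG)])
E
```

```text
time_s: 3.85
eef_pos: [0.4721, -0.1366, 0.4023]
ee_rot: [2.381, 2.048, 0.0]
wrist_force: [0.7, -0.7, 0.4]
grip_width: 0.0855
grasp_force: 0.0
[0.1962 0.0491 0.0023] [ 0.001  0.    -0.05 ] n 3.2
[ 0.5695 -0.1332  0.0834] [-0.123 -0.422 -0.563] n 9.5
```

```bash
python3 -m pendant '[{"dx":0.2,"dy":0.05,"dz":0,"ax":0,"ay":0,"az":-0.05,"fingers":0.085},{"dx":0.2,"dy":0.05,"dz":0,"ax":0,"ay":0,"az":-0.05,"fingers":0.085},{"dx":0.2,"dy":0.05,"dz":0,"ax":0,"ay":0,"az":-0.05,"fingers":0.085},{"dx":0.57,"dy":-0.133,"dz":0.083,"ax":-0.12,"ay":-0.42,"az":-0.56,"fingers":0.085},{"dx":0.57,"dy":-0.133,"dz":0.083,"ax":-0.12,"ay":-0.42,"az":-0.56,"fingers":0.085},{"dx":0.57,"dy":-0.133,"dz":0.083,"ax":-0.12,"ay":-0.42,"az":-0.56,"fingers":0.085},{"dx":0.57,"dy":-0.133,"dz":0.083,"ax":-0.12,"ay":-0.42,"az":-0.56,"fingers":0.085},{"dx":0.57,"dy":-0.133,"dz":0.083,"ax":-0.12,"ay":-0.42,"az":-0.56,"fingers":0.085},{"dx":0.57,"dy":-0.133,"dz":0.083,"ax":-0.12,"ay":-0.42,"az":-0.56,"fingers":0.085},{"dx":0.57,"dy":-0.133,"dz":0.083,"ax":-0.12,"ay":-0.42,"az":-0.56,"fingers":0.085}]'
python3 - <<'E'
from g import *
rel([(G+.13*zs,RG),(G,RG)])
E
```

```text
time_s: 5.1
eef_pos: [0.428, 0.4472, 0.3186]
ee_rot: [1.511, 2.313, -0.334]
wrist_force: [1.2, 0.7, 0.7]
grip_width: 0.0844
grasp_force: 0.0
[ 0.0252 -0.0025  0.0544] [-0.006 -0.003 -0.008] n 1.0
[ 0.0248 -0.0017  0.1843] [-0.006 -0.003 -0.008] n 3.0
```

```bash
python3 -m pendant '[{"dx":0.025,"dy":-0.002,"dz":0.054,"ax":0,"ay":0,"az":0,"fingers":0.085},{"dx":0.025,"dy":-0.002,"dz":0.105,"ax":0,"ay":0,"az":0,"fingers":0.085},{"dx":0.025,"dy":-0.002,"dz":0.105,"ax":0,"ay":0,"az":0,"fingers":0.085}]'
python3 - <<'E'
from ov import *
from g import *
P={n:cam(n) for n in('top','side')}
s=state(); T=np.array(s['eef_pos']); r=R.from_rotvec(s['ee_rot'])
print(T, proj(P['top'],T),proj(P['side'],T))
overlay('pics/g1.png',P,dict(top=[(190,60,100,100),(190,110,100,100)],side=[(70,270,100,100),(120,270,100,100)]),[],[T,H+.04*zs,H-.161*zs])
rel([(G,RG)])
E
```

```text
time_s: 5.48
eef_pos: [0.4347, 0.4233, 0.2104]
ee_rot: [1.511, 2.313, -0.343]
wrist_force: [-0.2, 0.3, 1.2]
grip_width: 0.0847
grasp_force: 0.0
[0.43581968 0.42534838 0.21446933] (np.float64(256.6660923110136), np.float64(122.33574278482928)) (np.float64(135.14007995104404), np.float64(317.9518778567188))
(600, 800, 3)
[ 0.0023 -0.0004  0.0801] [-0.005 -0.004 -0.009] n 1.3
```

View pics/g1.png

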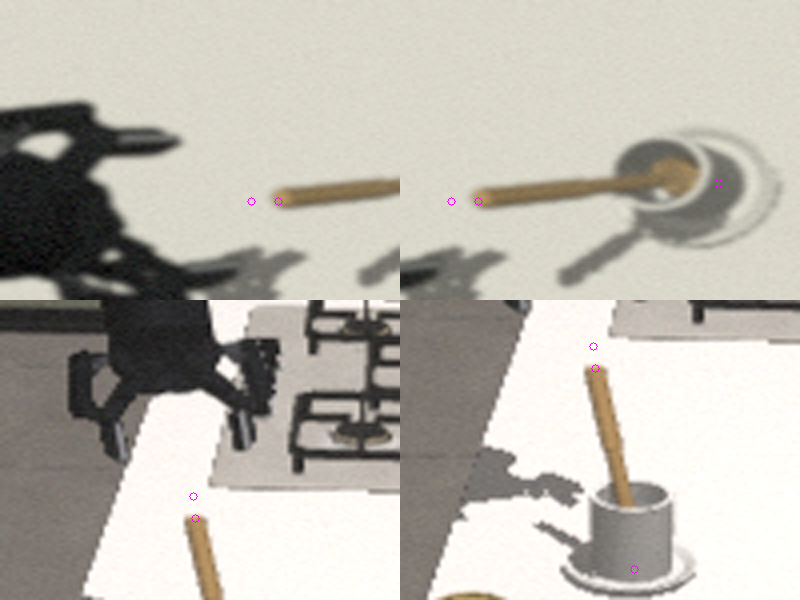

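```bash
python3 -m pendant '[{"dx":0.002,"dy":0,"dz":0.055,"ax":0,"ay":0,"az":0,"fingers":0.085},{"dx":0.002,"dy":0,"dz":0.055,"ax":0,"ay":0,"az":0,"fingers":0.085},{"dx":0.002,"dy":0,"dz":0.055,"ax":0,"ay":0,"az":0,"fingers":0.085}]'
python3 - <<'E'
from ov import *
from g import *
P={n:cam(n) for n in('top','side')}
s=state(); T=np.array(s['eef_pos']); r=R.from_rotvec(s['ee_rot']); Z=r.apply([0,0,1])
print(T, Z)
overlay('pics/g2.png',P,dict(top=[(190,60,100,100),(190,110,100,100)],side=[(70,270,100,100),(120,270,100,100)]),[],[T,T-.013*Z,H+.04*zs,H-.161*zs]+[T-.013*Z+k*r.apply([0,1,0]) for k in(-.0425,.0425)])
rel([(G,RG)])
E
```

```text
time_s: 5.95
eef_pos: [0.4444, 0.4067, 0.165]
ee_rot: [1.512, 2.312, -0.329]
wrist_force: [-0.4, 0.4, 0.8]
grip_width: 0.0852
grasp_force: 0.0
[0.44417705 0.40668301 0.16473256] [ 0.1678131  -0.38141191 -0.9090455 ]
(600, 800, 3)
[ 0.0001 -0.0008  0.0263] [-0.003 -0.005 -0.009] n 0.4
```

View pics/g2.png

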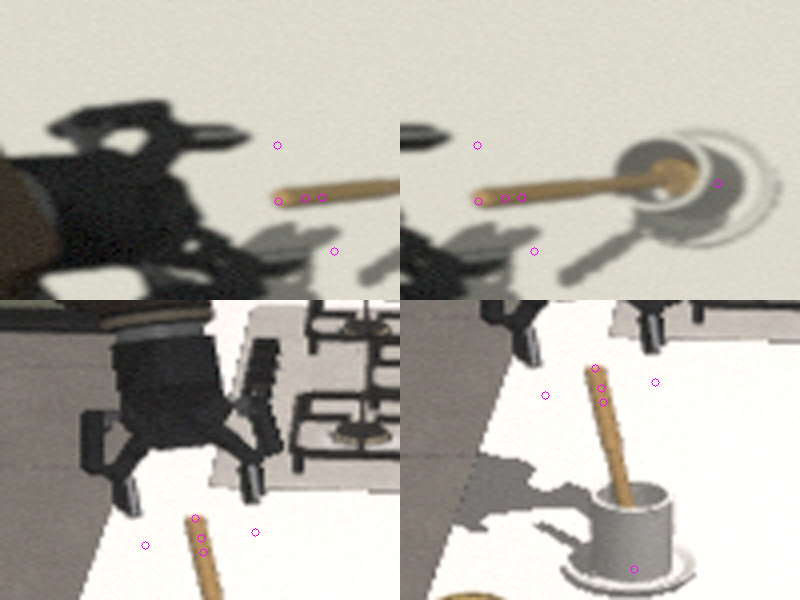

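```bash
python3 - <<'E'
from g import *
np.set_printoptions(precision=4,suppress=True)
P={n:cam(n) for n in('top','side')}
T=np.array(state()['eef_pos']); r=R.from_rotvec(state()['ee_rot'])
for nm,a,b in(('f1',(248,137),(253,500)),('f2',(300,262),(130,513))):
    X,e=tri(P['top'],[a[1]/3+190,a[0]/4+60],P['side'],[(b[1]-300)/3+70,b[0]/4+270]); print(nm,X,e,'tool frame',r.inv().apply(X-T))
print(T,state()['time_s'])
cv2.imwrite('pics/g3t.png',P['top']['frame'])
E
```

```text
f1 [0.4808 0.4303 0.209 ] 0.0011098640304393254 tool frame [-0.0122  0.0434 -0.0439]
f2 [0.3929 0.4001 0.2064] 0.0004496780161603333 tool frame [-0.0042 -0.0492 -0.0447]
[0.4439 0.4063 0.164 ] 6.15
```

```bash
python3 - <<'E'
from g import *
P=cam('top'); a=cv2.imread('pics/g3t.png')
for f in(a,P['frame']):
    g=cv2.cvtColor(f,6); print([ (r,int(np.nonzero(g[r,60:160]<110)[0].max()+60)) for r in range(232,240)])
s=cam('side'); g=cv2.cvtColor(s['frame'],6); print([(c,int(np.nonzero(g[70:170,c]<130)[0].max()+70)) for c in range(328,337)])
im=np.hstack([cv2.resize(P['frame'][200:300,70:170],(400,400)),cv2.resize(s['frame'][90:190,280:380],(400,400))]); cv2.imwrite('pics/g4.png',np.clip(im*1.0,0,255).astype(np.uint8))
print(state()['time_s'],state()['eef_pos'])
E
```

```text
[(232, 118), (233, 119), (234, 121), (235, 122), (236, 122), (237, 121), (238, 120), (239, 118)]
[(232, 118), (233, 119), (234, 121), (235, 122), (236, 122), (237, 121), (238, 120), (239, 118)]
[(328, 132), (329, 132), (330, 137), (331, 138), (332, 138), (333, 138), (334, 137), (335, 135), (336, 133)]
6.25 [0.4437508  0.40587455 0.16328826]
```

View pics/g4.png

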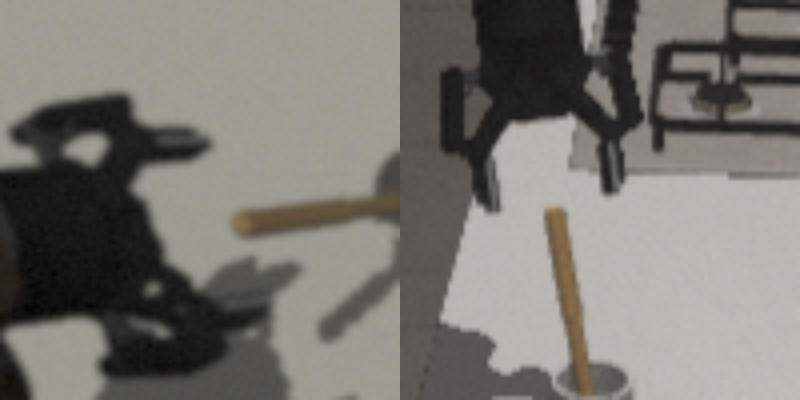

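```bash
python3 -m pendant '[{"dx":0,"dy":0,"dz":0.01,"ax":0,"ay":0,"az":0,"fingers":0.085},{"dx":0,"dy":0,"dz":0.02,"ax":0,"ay":0,"az":0,"fingers":0.085},{"dx":0,"dy":0,"dz":0.025,"ax":0,"ay":0,"az":0,"fingers":0.085},{"dx":0,"dy":0,"dz":0.025,"ax":0,"ay":0,"az":0,"fingers":0.085}]'
python3 - <<'E'
from g import *
P=cam('top'); g=cv2.cvtColor(P['frame'],6); print([ (r,int(np.nonzero(g[r,60:170]<110)[0].max()+60)) for r in range(230,242)])
s=cam('side'); g=cv2.cvtColor(s['frame'],6); print([(c,int(np.nonzero(g[70:190,c]<130)[0].max()+70)) for c in range(326,342)])
print(state()['time_s'],state()['eef_pos'],state()['qpos'])
im=np.hstack([cv2.resize(P['frame'][200:300,70:170],(400,400)),cv2.resize(s['frame'][90:190,280:380],(400,400))]); cv2.imwrite('pics/g5.png',im)
E
```

```text
time_s: 6.75
eef_pos: [0.4478, 0.3954, 0.1391]
ee_rot: [1.512, 2.313, -0.336]
wrist_force: [0.2, -0.3, -0.3]
grip_width: 0.0849
grasp_force: 0.0
[(230, 115), (231, 125), (232, 128), (233, 129), (234, 131), (235, 131), (236, 132), (237, 131), (238, 169), (239, 169), (240, 169), (241, 169)]
[(326, 188), (327, 188), (328, 188), (329, 188), (330, 188), (331, 188), (332, 189), (333, 187), (334, 187), (335, 189), (336, 189), (337, 189), (338, 132), (339, 132), (340, 132), (341, 132)]
6.85 [0.44793252 0.39580839 0.13970804] [ 0.7956621   0.61338593  1.60058527 -0.43966076  1.13943681  0.61183469]
```

View pics/g5.png

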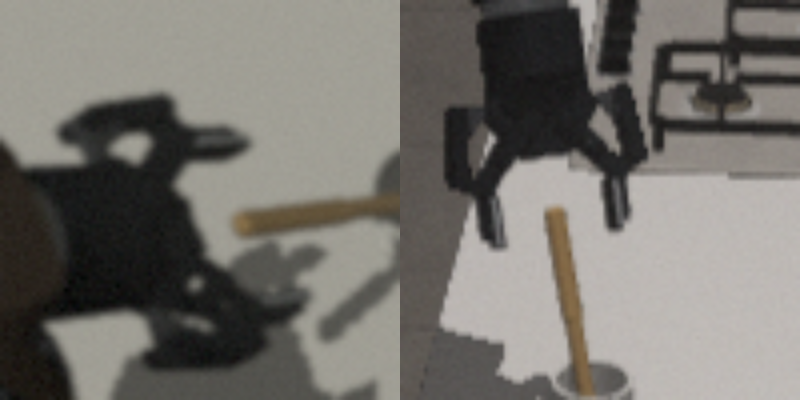

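```bash
python3 -m pendant '[{"dx":0,"dy":0,"dz":0.012,"ax":0,"ay":0,"az":0,"fingers":0.085},{"dx":0,"dy":0,"dz":0.025,"ax":0,"ay":0,"az":0,"fingers":0.085},{"dx":0,"dy":0,"dz":0.025,"ax":0,"ay":0,"az":0,"fingers":0.085},{"dx":0,"dy":0,"dz":0.025,"ax":0,"ay":0,"az":0,"fingers":0.03},{"dx":0,"dy":0,"dz":0.025,"ax":0,"ay":0,"az":0,"fingers":0.0},{"dx":0,"dy":0,"dz":0.025,"ax":0,"ay":0,"az":0,"fingers":0.0},{"dx":0,"dy":0,"dz":0.025,"ax":0,"ay":0,"az":0,"fingers":0.0},{"dx":0,"dy":0,"dz":0.025,"ax":0,"ay":0,"az":0,"fingers":0.0}]' 70
python3 - <<'E'
from g import *
s=state();print(s['grip_width'],s['grasp_force'],s['wrist_force'],s['time_s'])
E
```

```text
time_s: 7.85
eef_pos: [0.4523, 0.3863, 0.1172]
ee_rot: [1.511, 2.312, -0.333]
wrist_force: [1.8, -1.9, 1.1]
grip_width: 0.0145
grasp_force: 68.0
0.014536326141488393 68.01100373268127 [ 1.81132231 -1.85323955  1.06572405] 7.85
```

```bash
python3 -m pendant '[{"dx":0,"dy":0,"dz":-0.03,"ax":0,"ay":0,"az":0,"fingers":0.0},{"dx":0,"dy":0,"dz":-0.08,"ax":0,"ay":0,"az":0,"fingers":0.0},{"dx":0,"dy":0,"dz":-0.13,"ax":0,"ay":0,"az":0,"fingers":0.0},{"dx":0,"dy":0,"dz":-0.16,"ax":0,"ay":0,"az":0,"fingers":0.0},{"dx":0,"dy":0,"dz":-0.16,"ax":0,"ay":0,"az":0,"fingers":0.0},{"dx":0,"dy":0,"dz":-0.16,"ax":0,"ay":0,"az":0,"fingers":0.0}]'
python3 - <<'E'
from g import *
np.set_printoptions(precision=4,suppress=True)
P={n:cam(n) for n in('top','side')}
s=state(); T=np.array(s['eef_pos']); r=R.from_rotvec(s['ee_rot'])
px={}
for n in P:
    m=masks_of(P[n],'spoon_tip'); k=pinpoint(P[n],'spoon_tip')
    print(n,[(d['at'],d['conf']) for d in k], 'pred',proj(P[n],T+r.apply([0,0,.142])))
    if m:
        ys,xs=np.nonzero(m[0]['pixels']); pts=np.c_[xs,ys].astype(np.float32); v=cv2.fitLine(pts,4,0,.01,.01).ravel(); q=(pts-v[2:])@v[:2]
        a,b=v[2:]+v[:2]*q.min(),v[2:]+v[:2]*q.max(); px[n]=b if b[1]>a[1] else a; print(' mask',m[0]['conf'],len(q),a,b)
    if k: px[n+'k']=k[0]['at']
if 'topk' in px and 'sidek' in px:
    X,e=tri(P['top'],px['topk'],P['side'],px['sidek']); print('tip',X,e,'tool',r.inv().apply(X-T))
print(T,s['grip_width'])
print('cup top',ringfit(P['top'],.09,.0285,.023,(.467,.352)),'side',ringfit(P['side'],.09,.0285,.023,(.467,.352)))
cv2.imwrite('pics/t5.png',P['top']['frame']);cv2.imwrite('pics/s5.png',P['side']['frame'])
E
```

```text
time_s: 8.6
eef_pos: [0.4252, 0.447, 0.261]
ee_rot: [1.511, 2.313, -0.337]
wrist_force: [-0.3, -0.3, -1.7]
grip_width: 0.0142
grasp_force: 70.0
top [([253.6, 145.9], 0.63)] pred (np.float64(254.78070833076026), np.float64(152.14835480847333))
 mask 0.5 1170 [390.6833 195.8036] [417.7212 152.2069]
side [([155.5, 316.6], 0.81)] pred (np.float64(165.93003171295757), np.float64(321.5620257008778))
 mask 0.64 419 [310.2259  86.9653] [321.0183 157.151 ]
tip [0.4407 0.3917 0.1677] 0.013119456152432407 tool [-0.0124 -0.0076  0.1084]
[0.4254 0.4468 0.2609] 0.014205724292094558
cup top (array([0.473 , 0.3575]), np.float32(30.74121)) side (array([0.469, 0.36 ]), np.float32(29.851795))
```

```bash
python3 - <<'E'
from g import *
rel([((.44,.36,.32),mkR([.08,-.2,-.97],[.97,.2,0])),((.4925,.0305,.30),down(0))])
E
```

```text
[-0.1022 -0.0219 -0.0171] [0.025 0.212 0.203] n 1.7
[-0.3871 -0.1057  0.1365] [0.085 0.426 0.406] n 6.8
```

```bash
python3 -m pendant '[{"dx":-0.1,"dy":-0.022,"dz":-0.017,"ax":0.025,"ay":0.21,"az":0.2,"fingers":0.0},{"dx":-0.1,"dy":-0.022,"dz":-0.017,"ax":0.025,"ay":0.21,"az":0.2,"fingers":0.0},{"dx":-0.387,"dy":-0.106,"dz":0.1365,"ax":0.085,"ay":0.426,"az":0.406,"fingers":0.0},{"dx":-0.387,"dy":-0.106,"dz":0.1365,"ax":0.085,"ay":0.426,"az":0.406,"fingers":0.0},{"dx":-0.387,"dy":-0.106,"dz":0.1365,"ax":0.085,"ay":0.426,"az":0.406,"fingers":0.0},{"dx":-0.387,"dy":-0.106,"dz":0.1365,"ax":0.085,"ay":0.426,"az":0.406,"fingers":0.0},{"dx":-0.387,"dy":-0.106,"dz":0.1365,"ax":0.085,"ay":0.426,"az":0.406,"fingers":0.0},{"dx":-0.387,"dy":-0.106,"dz":0.1365,"ax":0.085,"ay":0.426,"az":0.406,"fingers":0.0},{"dx":-0.387,"dy":-0.106,"dz":0.1365,"ax":0.085,"ay":0.426,"az":0.406,"fingers":0.0},{"dx":-0.387,"dy":-0.106,"dz":0.1365,"ax":0.085,"ay":0.426,"az":0.406,"fingers":0.0}]'
python3 - <<'E'
from ov import *
np.set_printoptions(precision=4,suppress=True)
P={n:cam(n) for n in('top','side')}
s=state(); T=np.array(s['eef_pos']); r=R.from_rotvec(s['ee_rot']); print(T,r.as_matrix()[:,2])
px={}
for n in P:
    k=pinpoint(P[n],'spoon_tip'); px[n]=k[0]['at'] if k else None
    print(n,[(d['at'],d['conf']) for d in k],'pred',proj(P[n],T+[0,0,-.142]),'pred+31',proj(P[n],T+[0,0,-.111]))
    for d in masks_of(P[n],'spoon_tip')[:1]:
        ys,xs=np.nonzero(d['pixels']); print(' mask',d['conf'],len(ys),ys.min(),ys.max(),xs.min(),xs.max(), 'bottom mid col',xs[ys>=ys.max()-3].mean())
if px['top'] is not None and px['side'] is not None: print(tri(P['top'],px['top'],P['side'],px['side']))
X=T+[0,0,-.111]
overlay('pics/v1.png',P,dict(top=[(190,250,100,100),(160,250,100,100)],side=[(110,270,100,100),(170,270,100,100)]),[([.4925,.0305,.11],.084,(0,255,255))],[T,X,X-[0,0,.004]])
E
```

```text
time_s: 10.15
eef_pos: [0.4921, 0.0313, 0.3003]
ee_rot: [2.221, 2.222, 0.002]
wrist_force: [-1.1, -0.1, -0.2]
grip_width: 0.0145
grasp_force: 69.9
[0.4921 0.0318 0.3004] [ 0.0012  0.0008 -1.    ]
top [] pred (np.float64(231.3053657265333), np.float64(310.34144989058444)) pred+31 (np.float64(228.99684551179064), np.float64(309.971069475465))
 mask 0.26 1182 153 196 385 422 bottom mid col 396.3636363636364
side [([225.6, 326.9], 0.95)] pred (np.float64(230.66428811785084), np.float64(328.3779761381686)) pred+31 (np.float64(219.7023004468211), np.float64(328.45161284785985))
 mask 0.73 701 141 224 320 335 bottom mid col 328.15555555555557
(600, 800, 3)
```

View pics/v1.png

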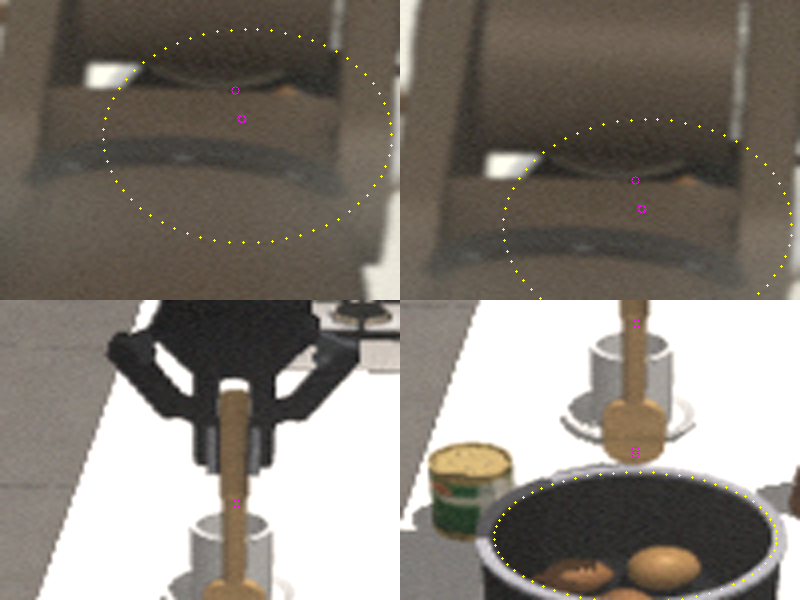

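```bash
python3 -m pendant '[{"dx":0.003,"dy":-0.048,"dz":0,"ax":0,"ay":0,"az":0,"fingers":0.0},{"dx":0.003,"dy":-0.048,"dz":0.03,"ax":0,"ay":0,"az":0,"fingers":0.0},{"dx":0.003,"dy":-0.048,"dz":0.06,"ax":0,"ay":0,"az":0,"fingers":0.0},{"dx":0.003,"dy":-0.048,"dz":0.085,"ax":0,"ay":0,"az":0,"fingers":0.0},{"dx":0.003,"dy":-0.048,"dz":0.1,"ax":0,"ay":0,"az":0,"fingers":0.0},{"dx":0.003,"dy":-0.048,"dz":0.11,"ax":0,"ay":0,"az":0,"fingers":0.0},{"dx":0.003,"dy":-0.048,"dz":0.12,"ax":0,"ay":0,"az":0,"fingers":0.0},{"dx":0.003,"dy":-0.048,"dz":0.13,"ax":0,"ay":0,"az":0,"fingers":0.0},{"dx":0.003,"dy":-0.048,"dz":0.14,"ax":0,"ay":0,"az":0,"fingers":0.0},{"dx":0.003,"dy":-0.048,"dz":0.145,"ax":0,"ay":0,"az":0,"fingers":0.0}]'
python3 - <<'E'
from h import *
np.set_printoptions(precision=4,suppress=True)
p=cam('side'); s=state(); T=np.array(s['eef_pos']); print(T,s['wrist_force'],s['torque'])
for k in(0,.01,.02,.03): print(k,proj(p,T+[0,0,k]),proj(p,T+[0,0,k-.142]))
cv2.imwrite('pics/in1.png',cv2.resize(p['frame'][140:310,260:390],None,fx=3.5,fy=3.5))
C=np.array([.4925,.0305]);
for th in range(180,340,10):
    a=np.radians(th); pos=[*(C+.053*np.array([np.cos(a),np.sin(a)])),.155]
    print(th,end=' '); rel([(pos,down(a-np.pi))])
E
```

```text
time_s: 11.7
eef_pos: [0.4443, 0.0339, 0.1547]
ee_rot: [-2.221, -2.222, -0.002]
wrist_force: [0.4, -0.1, -0.5]
grip_width: 0.0143
grasp_force: 69.9
[0.4442 0.0338 0.1543] [ 0.1578  0.5505 -1.6682] [-0.0478 -0.0162 -0.037 ]
0 (np.float64(230.6666694094502), np.float64(307.98224684470324)) (np.float64(276.4122670729301), np.float64(309.07219886527616))
0.01 (np.float64(227.19021562696432), np.float64(307.89941553375337)) (np.float64(273.39689494703276), np.float64(309.00035346136264))
0.02 (np.float64(223.67737414589126), np.float64(307.815717235648)) (np.float64(270.352144470815), np.float64(308.92780807769293))
0.03 (np.float64(220.12757066095878), np.float64(307.731138266771)) (np.float64(267.2775841987618), np.float64(308.8545524344822))
180 [-0.0033 -0.0047 -0.0007] [ 0.    -0.001  0.001] n 0.1
190 [-0.0125 -0.0039 -0.0007] [ 0.    -0.001 -0.174] n 0.9
200 [-0.0215 -0.0015 -0.0007] [ 0.    -0.001 -0.348] n 1.9
210 [-0.0298  0.0024 -0.0007] [ 0.    -0.001 -0.523] n 2.8
220 [-0.0374  0.0077 -0.0007] [ 0.    -0.001 -0.697] n 3.7
230 [-0.0439  0.0142 -0.0007] [ 0.    -0.001 -0.872] n 4.7
240 [-0.0492  0.0218 -0.0007] [ 0.    -0.001 -1.047] n 5.6
250 [-0.0532  0.0302 -0.0007] [ 0.001 -0.001 -1.221] n 6.5
260 [-0.0555  0.0391 -0.0007] [ 0.001 -0.001 -1.396] n 7.5
270 [-0.0564  0.0483 -0.0007] [ 0.001 -0.001 -1.57 ] n 8.4
280 [-0.0556  0.0575 -0.0007] [ 0.001 -0.001 -1.745] n 9.3
290 [-0.0532  0.0664 -0.0007] [ 0.001 -0.    -1.919] n 10.3
300 [-0.0493  0.0748 -0.0007] [ 0.001 -0.    -2.094] n 11.2
310 [-0.044   0.0824 -0.0007] [ 0.001 -0.    -2.268] n 12.1
320 [-0.0375  0.0889 -0.0007] [ 0.001 -0.    -2.443] n 13.1
330 [-0.0299  0.0942 -0.0007] [ 0.001 -0.    -2.617] n 14.0
```

View pics/in1.png

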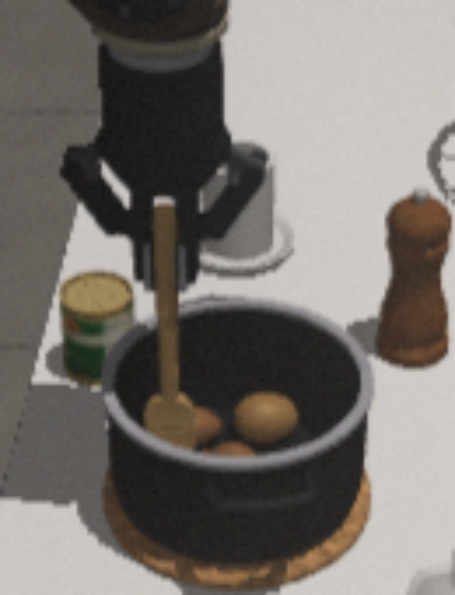

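```bash
python3 -m pendant '[{"dx":-0.0125,"dy":-0.004,"dz":0,"ax":0,"ay":0,"az":-0.174,"fingers":0.0},{"dx":-0.0215,"dy":-0.0015,"dz":0,"ax":0,"ay":0,"az":-0.349,"fingers":0.0},{"dx":-0.03,"dy":0.0025,"dz":0,"ax":0,"ay":0,"az":-0.523,"fingers":0.0},{"dx":-0.0375,"dy":0.0075,"dz":0,"ax":0,"ay":0,"az":-0.698,"fingers":0.0},{"dx":-0.044,"dy":0.014,"dz":0,"ax":0,"ay":0,"az":-0.872,"fingers":0.0},{"dx":-0.049,"dy":0.022,"dz":0,"ax":0,"ay":0,"az":-1.047,"fingers":0.0},{"dx":-0.053,"dy":0.03,"dz":0,"ax":0,"ay":0,"az":-1.221,"fingers":0.0},{"dx":-0.0555,"dy":0.039,"dz":0,"ax":0,"ay":0,"az":-1.396,"fingers":0.0},{"dx":-0.0565,"dy":0.048,"dz":0,"ax":0,"ay":0,"az":-1.57,"fingers":0.0},{"dx":-0.0555,"dy":0.0575,"dz":0,"ax":0,"ay":0,"az":-1.745,"fingers":0.0}]'
python3 - <<'E'
from h import *
np.set_printoptions(precision=4,suppress=True)
s=state(); print(s['wrist_force'],s['torque'],s['qpos'])
C=np.array([.4925,.0305])
for th in range(280,350,10):
    a=np.radians(th); print(th,end=' '); rel([([*(C+.053*np.array([np.cos(a),np.sin(a)])),.155],down(a-np.pi))])
E
```

```text
time_s: 13.0
eef_pos: [0.5023, -0.0218, 0.1554]
ee_rot: [-0.283, 3.128, 0.001]
wrist_force: [-0.5, -0.5, 0.1]
grip_width: 0.0146
grasp_force: 69.9
[-0.4838 -0.4889  0.1038] [ 0.0122  0.0967 -0.0206] [-0.1753  0.3816  1.9125  0.0012  0.8465 -1.9273]
280 [0.0005 0.0002 0.0004] [0.    0.001 0.006] n 0.0
290 [-0.0087  0.0009  0.0004] [ 0.     0.001 -0.169] n 0.9
300 [-0.0176  0.0033  0.0004] [ 0.     0.001 -0.343] n 1.8
310 [-0.026   0.0071  0.0004] [ 0.     0.001 -0.518] n 2.8
320 [-0.0336  0.0124  0.0004] [ 0.     0.001 -0.692] n 3.7
330 [-0.0402  0.0189  0.0004] [-0.     0.001 -0.867] n 4.6
340 [-0.0455  0.0264  0.0004] [-0.     0.001 -1.041] n 5.6
```

```bash
python3 -m pendant '[{"dx":-0.009,"dy":0.001,"dz":0,"ax":0,"ay":0,"az":-0.174,"fingers":0.0},{"dx":-0.018,"dy":0.003,"dz":0,"ax":0,"ay":0,"az":-0.349,"fingers":0.0},{"dx":-0.0265,"dy":0.007,"dz":0,"ax":0,"ay":0,"az":-0.523,"fingers":0.0},{"dx":-0.034,"dy":0.0125,"dz":0,"ax":0,"ay":0,"az":-0.64,"fingers":0.0},{"dx":-0.0405,"dy":0.019,"dz":0,"ax":0,"ay":0,"az":-0.64,"fingers":0.0},{"dx":-0.046,"dy":0.0265,"dz":0,"ax":0,"ay":0,"az":-0.64,"fingers":0.0},{"dx":-0.05,"dy":0.035,"dz":0,"ax":0,"ay":0,"az":-0.64,"fingers":0.0},{"dx":-0.052,"dy":0.044,"dz":0,"ax":0,"ay":0,"az":-0.64,"fingers":0.0},{"dx":-0.053,"dy":0.053,"dz":0,"ax":0,"ay":0,"az":-0.64,"fingers":0.0},{"dx":-0.052,"dy":0.062,"dz":0,"ax":0,"ay":0,"az":-0.64,"fingers":0.0}]'
python3 - <<'E'
from h import *
np.set_printoptions(precision=4,suppress=True)
s=state(); print(s['torque'],s['qpos'])
p=cam('side'); cv2.imwrite('pics/s6.png',p['frame']); t=cam('top'); cv2.imwrite('pics/t6.png',t['frame'])
for n,q in(('side',p),('top',t)):
  for k in('potato_1_mid','shallot_1_mid'):
    print(n,k,[(np.round(d['at'],1),round(d['conf'],2),(onz(q,d['at'],.035)-[.4925,.0305,0])[:2]) for d in pinpoint(q,k)])
E
```

```text
time_s: 14.25
eef_pos: [0.5421, 0.0489, 0.1553]
ee_rot: [-1.245, 2.883, 0.0]
wrist_force: [-1.6, -1.8, 0.1]
grip_width: 0.0144
grasp_force: 69.9
[-0.6839  0.4525  0.0404] [-0.0316  0.4354  1.815   0.0005  0.8904 -2.4177]
side potato_1_mid [(array([258.1, 314. ]), 0.53, array([-0.0397,  0.049 ])), (array([252.7, 333.9]), 0.47, array([0.0099, 0.0749]))]
side shallot_1_mid [(array([266.4, 323. ]), 0.61, array([-0.0143,  0.0179]))]
top potato_1_mid []
top shallot_1_mid []
```

```bash
python3 -m pendant '[{"dx":0.021,"dy":0.008,"dz":0,"ax":0,"ay":0,"az":0,"fingers":0.0},{"dx":0.042,"dy":0.016,"dz":0,"ax":0,"ay":0,"az":0,"fingers":0.0},{"dx":0.05,"dy":0.026,"dz":0,"ax":0,"ay":0,"az":0,"fingers":0.0},{"dx":0.058,"dy":0.036,"dz":0,"ax":0,"ay":0,"az":0,"fingers":0.0},{"dx":0.058,"dy":0.036,"dz":0,"ax":0,"ay":0,"az":0,"fingers":0.0},{"dx":0.058,"dy":0.036,"dz":0,"ax":0,"ay":0,"az":0,"fingers":0.0},{"dx":0.058,"dy":0.036,"dz":-0.02,"ax":0,"ay":0,"az":0,"fingers":0.0},{"dx":0.058,"dy":0.036,"dz":-0.07,"ax":0,"ay":0,"az":0,"fingers":0.0},{"dx":0.058,"dy":0.036,"dz":-0.13,"ax":0,"ay":0,"az":0,"fingers":0.0},{"dx":0.058,"dy":0.036,"dz":-0.16,"ax":0,"ay":0,"az":0,"fingers":0.0}]'
python3 - <<'E'
from g import *
rel([((.47,.25,.32),down(1.8)),((.47,.30,.32),down(1.2))])
E
```

```text
time_s: 15.8
eef_pos: [0.4771, 0.0309, 0.3183]
ee_rot: [-1.243, 2.88, -0.002]
wrist_force: [0.2, -0.1, -0.0]
grip_width: 0.0147
grasp_force: 69.9
[-0.1546  0.1554 -0.0016] [-0.002  0.005  0.586] n 3.5
[-0.191   0.1897 -0.0016] [-1.000e-03  5.000e-03  1.186e+00] n 6.4
```

```bash
python3 -m pendant '[{"dx":-0.191,"dy":0.19,"dz":0,"ax":0,"ay":0,"az":1.186,"fingers":0.0},{"dx":-0.191,"dy":0.19,"dz":0,"ax":0,"ay":0,"az":1.186,"fingers":0.0},{"dx":-0.191,"dy":0.19,"dz":0,"ax":0,"ay":0,"az":1.186,"fingers":0.0},{"dx":-0.191,"dy":0.19,"dz":0,"ax":0,"ay":0,"az":1.186,"fingers":0.0},{"dx":-0.191,"dy":0.19,"dz":0,"ax":0,"ay":0,"az":1.186,"fingers":0.0},{"dx":-0.191,"dy":0.19,"dz":0,"ax":0,"ay":0,"az":1.186,"fingers":0.0},{"dx":-0.191,"dy":0.19,"dz":0,"ax":0,"ay":0,"az":1.186,"fingers":0.0},{"dx":-0.191,"dy":0.19,"dz":0,"ax":0,"ay":0,"az":1.186,"fingers":0.0}]'
python3 - <<'E'
from h import *
np.set_printoptions(precision=4,suppress=True)
t=cam('top'); p=cam('side'); print(state()['eef_pos'])
for n,q in(('side',p),('top',t)):
  for k in('potato_1_mid','shallot_1_mid','spoon_tip'):
    print(n,k,[(np.round(d['at'],1),round(d['conf'],2),(onz(q,d['at'],.035)-[.4925,.0305,0])[:2]) for d in pinpoint(q,k)])
cv2.imwrite('pics/t7.png',t['frame'])
a=cv2.resize(cv2.imread('pics/top0.png')[190:290,260:360],(400,400),interpolation=2); b=cv2.resize(t['frame'][190:290,260:360],(400,400),interpolation=2)
cv2.imwrite('pics/cmp.png',np.clip(np.hstack([a,b])*1.5,0,255).astype(np.uint8))
E
```

```text
time_s: 16.8
eef_pos: [0.4691, 0.3005, 0.3153]
ee_rot: [0.577, 3.087, 0.001]
wrist_force: [0.7, -0.3, -0.8]
grip_width: 0.0145
grasp_force: 69.9
[0.4691 0.3002 0.3154]
side potato_1_mid [(array([253.4, 332. ]), 0.55, array([0.0051, 0.0716]))]
side shallot_1_mid [(array([267.3, 324.8]), 0.52, array([-0.0095,  0.0147]))]
side spoon_tip [(array([158.7, 320. ]), 0.69, array([-0.0671,  0.5918]))]
top potato_1_mid [(array([237.5, 290.2]), 0.71, array([0.0051, 0.0545]))]
top shallot_1_mid [(array([244.2, 306.1]), 0.48, array([-0.0123,  0.0151]))]
top spoon_tip [(array([245.2, 182.9]), 0.52, array([-0.0096,  0.3205]))]
```

View pics/cmp.png

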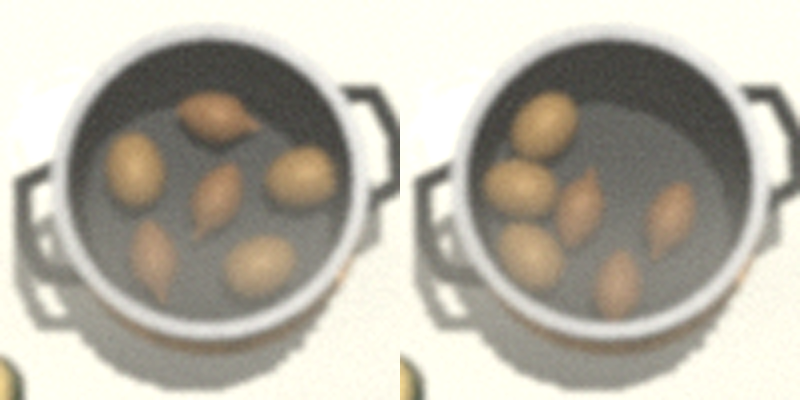

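```bash
python3 - <<'E'
from h import *
np.set_printoptions(precision=4,suppress=True)
t=cam('top'); p=cam('side'); T=np.array(state()['eef_pos'])
for k in ('spoon_tip','spoon_rest_mouth'):
    a=pinpoint(t,k); b=pinpoint(p,k)
    print(k,[(np.round(d['at'],1),round(d['conf'],2)) for d in a],[(np.round(d['at'],1),round(d['conf'],2)) for d in b])
    if a and b: print(tri(t,a[0]['at'],p,b[0]['at']))
    for n,q,v in(('t',t,a),('s',p,b)):
        for d in v[:1]: print(n,onz(q,d['at'],.09 if 'rest' in k else T[2]-.122))
print(T)
for n,q in (('t',t),('s',p)):
    print(n,'in',ringfit(q,.09,.0285,.0235,(.468,.352)),'out',ringfit(q,.09,.0335,.0285,(.468,.352)))
    for d in masks_of(q,'spoon_rest_mouth')[:1]:
        ys,xs=np.nonzero(d['pixels']); print(d['conf'],ys.min(),ys.max(),xs.min(),xs.max())
    for d in masks_of(q,'spoon_tip')[:1]:
        ys,xs=np.nonzero(d['pixels']); print('sp',d['conf'],ys.min(),ys.max(),xs.min(),xs.max())
E
```

```text
spoon_tip [(array([244.7, 183.9]), 0.66)] []
t [0.4619 0.303  0.1935]
spoon_rest_mouth [(array([248.3, 175.1]), 0.87)] [(array([183.3, 327.2]), 0.77), (array([275.7, 324.9]), 0.26)]
(array([0.4677, 0.3512, 0.0973]), np.float64(0.0010576346375171944))
t [0.4682 0.3533 0.09  ]
s [0.4674 0.3639 0.09  ]
[0.469  0.3001 0.3155]
t in (array([0.461 , 0.3295]), np.float32(20.87738)) out (array([0.461, 0.336]), np.float32(19.08188))
0.66 231 271 176 203
sp 0.63 240 249 176 189
s in (array([0.469, 0.36 ]), np.float32(27.301737)) out (array([0.469, 0.343]), np.float32(18.316122))
0.75 180 218 312 343
sp 0.48 113 161 318 327
```

```bash
python3 - <<'E'
from h import *
rel([((.474,.353,.27),down(0))])
E
```

```text
[0.0145 0.051  0.0455] [ 1.0e-03 -0.0e+00  1.2e+00] n 6.4
```

```bash
python3 -m pendant '[{"dx":0.0145,"dy":0.051,"dz":0.045,"ax":0,"ay":0,"az":1.2,"fingers":0.0},{"dx":0.0145,"dy":0.051,"dz":0.045,"ax":0,"ay":0,"az":1.2,"fingers":0.0},{"dx":0.0145,"dy":0.051,"dz":0.045,"ax":0,"ay":0,"az":1.2,"fingers":0.0},{"dx":0.0145,"dy":0.051,"dz":0.045,"ax":0,"ay":0,"az":1.2,"fingers":0.0},{"dx":0.0145,"dy":0.051,"dz":0.045,"ax":0,"ay":0,"az":1.2,"fingers":0.0},{"dx":0.0145,"dy":0.051,"dz":0.045,"ax":0,"ay":0,"az":1.2,"fingers":0.0},{"dx":0.0145,"dy":0.051,"dz":0.045,"ax":0,"ay":0,"az":1.2,"fingers":0.0},{"dx":0.0145,"dy":0.051,"dz":0.045,"ax":0,"ay":0,"az":1.2,"fingers":0.0}]'
python3 - <<'E'
from h import *
np.set_printoptions(precision=4,suppress=True)
t=cam('top'); p=cam('side'); T=np.array(state()['eef_pos']); print(T)
a=pinpoint(t,'spoon_tip'); b=pinpoint(p,'spoon_tip'); print([(d['at'],d['conf']) for d in a],[(d['at'],d['conf']) for d in b])
if a and b: print(tri(t,a[0]['at'],p,b[0]['at']))
for n,q,v in(('t',t,a),('s',p,b)):
    for d in v[:1]: print(n,onz(q,d['at'],T[2]-.122))
for q in(t,p):
    for d in masks_of(q,'spoon_tip')[:1]:
        ys,xs=np.nonzero(d['pixels']); print('sp',d['conf'],ys.min(),ys.max(),xs.min(),xs.max(),[(r,xs[ys==r].min(),xs[ys==r].max()) for r in np.unique(ys)[::4]])
cv2.imwrite('pics/s8.png',p['frame']);cv2.imwrite('pics/t8.png',t['frame'])
# cup column edges in side, at several rows
g=cv2.cvtColor(p['frame'],6)
for r in (190,195,200): print(r,g[r,300:355].tolist())
E
```

```text
time_s: 18.7
eef_pos: [0.474, 0.353, 0.2705]
ee_rot: [2.221, 2.222, 0.002]
wrist_force: [-0.2, -0.3, -0.0]
grip_width: 0.0146
grasp_force: 69.9
[0.474  0.353  0.2705]
[([245.1, 160.1], 0.76)] [([164.0, 328.8], 0.87)]
(array([0.4697, 0.3688, 0.1512]), np.float64(0.003706111486397273))
t [0.4682 0.3693 0.1485]
s [0.4711 0.3747 0.1485]
sp 0.75 231 272 161 203 [(np.int64(231), np.int64(182), np.int64(185)), (np.int64(235), np.int64(170), np.int64(196)), (np.int64(239), np.int64(164), np.int64(200)), (np.int64(243), np.int64(164), np.int64(202)), (np.int64(247), np.int64(162), np.int64(203)), (np.int64(251), np.int64(161), np.int64(203)), (np.int64(255), np.int64(163), np.int64(203)), (np.int64(259), np.int64(164), np.int64(201)), (np.int64(263), np.int64(166), np.int64(199)), (np.int64(267), np.int64(170), np.int64(195)), (np.int64(271), np.int64(178), np.int64(187))]
sp 0.72 319 355 253 272 [(np.int64(319), np.int64(257), np.int64(263)), (np.int64(323), np.int64(254), np.int64(267)), (np.int64(327), np.int64(253), np.int64(269)), (np.int64(331), np.int64(253), np.int64(271)), (np.int64(
[... 375 characters left out ...]
84, 85, 91, 92, 107, 131, 137, 142, 149, 145, 141, 131, 102, 100, 109, 109, 109, 105, 156, 183, 184, 185, 187, 184, 184, 185, 183, 184, 184, 185, 186, 186, 183, 186, 184]
195 [87, 84, 85, 144, 146, 179, 181, 183, 182, 184, 185, 182, 180, 181, 187, 184, 183, 136, 84, 81, 83, 87, 91, 94, 89, 99, 102, 100, 104, 106, 110, 110, 110, 109, 107, 109, 105, 104, 145, 178, 184, 186, 187, 187, 185, 185, 182, 186, 183, 184, 184, 188, 183, 186, 186]
200 [86, 84, 87, 85, 87, 85, 86, 85, 87, 86, 143, 149, 149, 177, 153, 144, 148, 116, 86, 84, 84, 88, 85, 91, 91, 97, 99, 101, 104, 106, 109, 112, 109, 106, 107, 104, 105, 103, 173, 179, 178, 186, 183, 184, 187, 185, 185, 185, 186, 185, 188, 184, 184, 187, 184]
```

```bash
python3 - <<'E'
from h import *
for n,(r0,r1,c0,c1) in(('t8',(215,285,120,215)),('s8',(100,215,300,355))):
    f=cv2.imread(f'pics/{n}.png').astype(int)[r0:r1,c0:c1]; w=(f[...,2]-f[...,0]>25)
    print(n)
    for r in range(0,r1-r0,2 if n=='t8' else 3):
        x=np.nonzero(w[r])[0]
        if len(x): print(r+r0,x.min()+c0,x.max()+c0,len(x))
t=cam('top');p=cam('side')
for dz in(.142,.122,.111):
  X=np.array([.468,.356,.2705-dz-.004]); print(dz,proj(t,X),proj(p,X))
M=[.468,.354,.09]; print('mouth',proj(t,M),proj(p,M))
f=cv2.cvtColor(cv2.imread('pics/t8.png'),6)
for r in range(232,268,4): print(r,f[r,155:212].tolist())
E
```

```text
t8
233 156 159 4
235 157 158 2
241 155 161 3
243 156 157 2
245 157 157 1
s8
100 327 331 5
103 328 331 4
106 327 330 4
109 327 331 5
112 327 331 5
115 327 331 5
118 327 331 5
121 327 330 4
124 328 331 4
127 328 330 3
130 328 331 4
133 328 331 4
136 328 329 2
139 328 330 3
142 328 330 3
145 329 331 3
148 326 333 8
151 324 335 12
154 324 335 12
157 324 335 12
160 324 334 11
163 326 332 7
0.142 (np.float64(246.489437281897), np.float64(169.37167922298417)) (np.float64(174.38672366790962), np.float64(327.26206237983627))
0.122 (np.float64(245.32813378822135), np.float64(166.59039702901754)) (np.float64(168.2901867792572), np.float64(327.29043612448254))
0.111 (np.float64(244.67132230914845), np.float64(165.01735597516142)) (np.float64(164.8931252870398), np.float64(327.3062463060803))
mouth (np.float64(248.38400254123948), np.float64(174.7917670935817)) (np.float64(185.01385366172713), np.float64(327.16885903742195))
232 [112, 92, 87, 88, 89, 105, 123, 144, 157, 166, 170, 168, 165, 169, 167, 167, 169, 166, 166, 167, 167, 168, 166, 166, 163, 163, 161, 158, 155, 153, 154, 158, 158, 158, 162
[... 1570 characters left out ...]
 168, 169, 163, 154, 137, 112, 90, 82, 79, 83, 79, 80, 80, 78, 79, 87, 110, 142, 162, 169, 164, 156, 150, 150, 145, 136, 146, 163, 167, 169, 168, 167, 166, 166]
260 [165, 164, 165, 167, 163, 165, 165, 164, 166, 164, 161, 154, 135, 114, 100, 103, 108, 110, 106, 108, 105, 98, 91, 86, 82, 78, 78, 80, 76, 78, 78, 79, 77, 80, 81, 85, 102, 134, 159, 169, 168, 163, 155, 153, 151, 147, 141, 146, 156, 165, 166, 166, 166, 165, 168, 166, 166]
264 [164, 165, 165, 165, 165, 165, 167, 160, 141, 112, 94, 88, 91, 88, 90, 87, 86, 87, 86, 90, 89, 91, 93, 94, 95, 93, 92, 91, 94, 92, 92, 92, 96, 96, 96, 109, 132, 151, 155, 154, 152, 156, 149, 142, 138, 145, 158, 165, 168, 166, 169, 166, 165, 169, 165, 168, 165]
```

```bash
python3 -m pendant '[{"dx":0,"dy":-0.003,"dz":0.025,"ax":0,"ay":0,"az":0,"fingers":0.0},{"dx":0,"dy":-0.003,"dz":0.048,"ax":0,"ay":0,"az":0,"fingers":0.0},{"dx":0,"dy":-0.003,"dz":0.048,"ax":0,"ay":0,"az":0,"fingers":0.0}]'
python3 - <<'E'
from h import *
t=cam('top');p=cam('side');print(state()['eef_pos'],state()['wrist_force'])
cv2.imwrite('pics/t9.png',t['frame']);cv2.imwrite('pics/s9.png',p['frame'])
f=p['frame'].astype(int)
for r in range(150,205,2):
    w=f[r,300:355,2]-f[r,300:355,0]; x=np.nonzero(w>25)[0]+300
    print(r,(x.min(),x.max(),len(x)) if len(x) else '',cv2.cvtColor(p['frame'],6)[r,312:344].tolist())
f=t['frame'].astype(int)
for r in range(230,268,3): print(r,(f[r,150:205,2]-f[r,150:205,0]).tolist())
for q in('spoon_tip','spoon_rest_mouth'): print(q,[(d['at'],d['conf']) for d in pinpoint(t,q)],[(d['at'],d['conf']) for d in pinpoint(p,q)])
E
```

```text
time_s: 19.48
eef_pos: [0.4705, 0.3527, 0.2213]
ee_rot: [-2.221, -2.221, 0.002]
wrist_force: [0.1, 0.9, 0.2]
grip_width: 0.0149
grasp_force: 69.9
[0.47135147 0.35320197 0.22322821] [-0.18421824 -0.16047193 -1.08996526]
150 (np.int64(327), np.int64(329), 3) [185, 184, 182, 183, 181, 184, 181, 183, 186, 182, 186, 183, 183, 184, 87, 62, 65, 65, 103, 177, 184, 185, 185, 183, 185, 182, 186, 183, 184, 186, 186, 186]
152 (np.int64(327), np.int64(328), 2) [183, 187, 184, 185, 181, 183, 185, 184, 184, 184, 183, 182, 188, 184, 88, 63, 69, 64, 108, 175, 184, 184, 183, 183, 184, 184, 185, 183, 186, 184, 186, 182]
154 (np.int64(327), np.int64(329), 3) [184, 185, 185, 183, 187, 183, 184, 181, 181, 185, 185, 185, 184, 183, 89, 63, 70, 64, 106, 178, 184, 185, 185, 184, 185, 185, 184, 186, 186, 185, 184, 184]
156 (np.int64(327), np.int64(329), 3) [185, 182, 183, 181, 185, 183, 184, 185, 183, 186, 184, 184, 184, 187, 89, 65, 68, 62, 109, 174, 184, 184, 184, 183, 181, 186, 183, 184, 184, 185, 183, 183]
158 (np.int64(327), np.int64(328), 2) [186, 183, 185, 181, 183, 184, 183, 185, 185, 184, 184, 185, 18
[... 6081 characters left out ...]
, 7, 7, 10, 9, 8, 7, 7, 6, 8, 11, 9, 11, 11, 11, 11, 8, 6, 6, 5, 7, 7, 8, 8, 7, 7, 7, 6, 7, 6, 8, 6, 6, 7, 6, 6, 6, 7, 6, 5, 4, 9, 8, 11, 13, 10, 10, 11, 9, 10, 10, 11, 11, 12, 11]
263 [11, 7, 7, 6, 5, 9, 9, 11, 11, 12, 13, 11, 12, 10, 13, 10, 10, 6, 7, 5, 5, 6, 4, 8, 6, 7, 4, 8, 3, 8, 8, 6, 6, 7, 8, 8, 7, 6, 5, 7, 7, 9, 10, 11, 11, 12, 11, 11, 10, 10, 10, 11, 12, 13, 14]
266 [7, 9, 12, 6, 6, 7, 10, 12, 12, 12, 13, 11, 11, 12, 12, 12, 10, 11, 7, 7, 7, 6, 6, 6, 7, 7, 7, 6, 5, 7, 8, 6, 6, 10, 7, 6, 7, 6, 8, 9, 9, 12, 13, 11, 11, 10, 11, 10, 11, 11, 13, 12, 11, 11, 11]
spoon_tip [] [([178.1, 326.3], 0.92), ([188.8, 329.6], 0.48)]
spoon_rest_mouth [([245.0, 175.0], 0.55)] [([185.1, 326.8], 0.8)]
```

```bash
python3 -m pendant '[{"dx":-0.005,"dy":-0.0045,"dz":0.0,"ax":0,"ay":0,"az":0,"fingers":0.0},{"dx":-0.005,"dy":-0.0045,"dz":0.01,"ax":0,"ay":0,"az":0,"fingers":0.0},{"dx":-0.005,"dy":-0.0045,"dz":0.02,"ax":0,"ay":0,"az":0,"fingers":0.0},{"dx":-0.005,"dy":-0.0045,"dz":0.03,"ax":0,"ay":0,"az":0,"fingers":0.0},{"dx":-0.005,"dy":-0.0045,"dz":0.04,"ax":0,"ay":0,"az":0,"fingers":0.0}]'
python3 - <<'E'
from h import *
p=cam('side');s=state();print(s['eef_pos'],s['wrist_force'],s['torque'])
f=p['frame'].astype(int)
for r in range(166,204,3):
    w=f[r,300:355,2]-f[r,300:355,0]; x=np.nonzero(w>25)[0]+300
    print(r,(x.min(),x.max(),len(x)) if len(x) else '')
E
```

```text
time_s: 20.4
eef_pos: [0.4666, 0.348, 0.1815]
ee_rot: [2.222, 2.221, 0.001]
wrist_force: [-0.1, 0.5, -0.9]
grip_width: 0.0148
grasp_force: 69.9
[0.46608768 0.3477544  0.18029197] [ 0.10008585 -0.64172488 -1.07521185] [-0.01122053  0.00055807 -0.00683053]
166 (np.int64(325), np.int64(327), 3)
169 (np.int64(325), np.int64(328), 4)
172 (np.int64(325), np.int64(328), 4)
175 (np.int64(325), np.int64(328), 3)
178 (np.int64(322), np.int64(331), 10)
181 (np.int64(321), np.int64(332), 12)
184 (np.int64(321), np.int64(332), 12)
187 (np.int64(322), np.int64(332), 11)
190 
193 
196 
199 
202
```

```bash
python3 -m pendant '[{"dx":0,"dy":0.001,"dz":0.01,"ax":0,"ay":0,"az":0,"fingers":0.0},{"dx":0,"dy":0.001,"dz":0.02,"ax":0,"ay":0,"az":0,"fingers":0.0},{"dx":0,"dy":0.001,"dz":0.03,"ax":0,"ay":0,"az":0,"fingers":0.0},{"dx":0,"dy":0.001,"dz":0.036,"ax":0,"ay":0,"az":0,"fingers":0.0},{"dx":0,"dy":0.001,"dz":0.042,"ax":0,"ay":0,"az":0,"fingers":0.0}]'
python3 - <<'E'
from h import *
p=cam('side');s=state();print(s['eef_pos'],s['wrist_force'],s['torque'])
f=p['frame'].astype(int)
for r in range(140,204,4):
    w=f[r,300:355,2]-f[r,300:355,0]; x=np.nonzero(w>25)[0]+300
    print(r,(x.min(),x.max(),len(x)) if len(x) else '')
E
```

```text
time_s: 21.08
eef_pos: [0.4677, 0.3481, 0.1402]
ee_rot: [2.222, 2.221, 0.002]
wrist_force: [0.6, 0.2, -0.4]
grip_width: 0.0145
grasp_force: 69.9
[0.46741069 0.34795617 0.13945968] [-1.15661229  0.3051705  -2.06402608] [-0.0211035   0.04030735  0.05844957]
140 
144 (np.int64(325), np.int64(328), 4)
148 (np.int64(324), np.int64(328), 5)
152 (np.int64(325), np.int64(328), 4)
156 (np.int64(325), np.int64(328), 4)
160 (np.int64(325), np.int64(328), 4)
164 (np.int64(325), np.int64(328), 4)
168 (np.int64(325), np.int64(328), 4)
172 (np.int64(326), np.int64(328), 3)
176 (np.int64(326), np.int64(328), 3)
180 (np.int64(326), np.int64(328), 3)
184 (np.int64(326), np.int64(327), 2)
188 (np.int64(327), np.int64(329), 3)
192 
196 
200
```

```bash
python3 -m pendant '[{"dx":0,"dy":0,"dz":0.003,"ax":0,"ay":0,"az":0,"fingers":0.0},{"dx":0,"dy":0,"dz":0.006,"ax":0,"ay":0,"az":0,"fingers":0.0}]'; python3 -m pendant '[{"dx":0,"dy":0,"dz":0.002,"ax":0,"ay":0,"az":0,"fingers":0.0},{"dx":0,"dy":0,"dz":0.004,"ax":0,"ay":0,"az":0,"fingers":0.0}]'
```

```text
time_s: 21.38
eef_pos: [0.4677, 0.3481, 0.1345]
ee_rot: [2.221, 2.221, 0.003]
wrist_force: [0.2, 0.8, 0.2]
grip_width: 0.0143
grasp_force: 69.9
time_s: 21.62
eef_pos: [0.4677, 0.3481, 0.1305]
ee_rot: [2.221, 2.221, 0.002]
wrist_force: [-1.0, 0.4, 0.0]
grip_width: 0.0145
grasp_force: 69.9
```

```bash
python3 -m pendant '[{"dx":0,"dy":0,"dz":0.005,"ax":0,"ay":0,"az":0,"fingers":0.0},{"dx":0,"dy":0,"dz":0.005,"ax":0,"ay":0,"az":0,"fingers":0.085},{"dx":0,"dy":0,"dz":0.005,"ax":0,"ay":0,"az":0,"fingers":0.085},{"dx":0,"dy":0,"dz":0.005,"ax":0,"ay":0,"az":0,"fingers":0.085},{"dx":0,"dy":0,"dz":0.005,"ax":0,"ay":0,"az":0,"fingers":0.085},{"dx":0,"dy":0,"dz":0.005,"ax":0,"ay":0,"az":0,"fingers":0.085},{"dx":0,"dy":0,"dz":-0.03,"ax":0,"ay":0,"az":0,"fingers":0.085},{"dx":0,"dy":0,"dz":-0.08,"ax":0,"ay":0,"az":0,"fingers":0.085},{"dx":0,"dy":0,"dz":-0.13,"ax":0,"ay":0,"az":0,"fingers":0.085},{"dx":0,"dy":0,"dz":-0.2,"ax":0,"ay":0,"az":0,"fingers":0.085}]'
python3 - <<'E'
from h import *
np.set_printoptions(precision=4,suppress=True)
t=cam('top');p=cam('side')
for q in('spoon_handle','spoon_tip','spoon_rest_mouth'):
    a=pinpoint(t,q);b=pinpoint(p,q);print(q,[(np.round(d['at'],1),d['conf']) for d in a[:2]],[(np.round(d['at'],1),d['conf']) for d in b[:2]])
    if a and b: print(tri(t,a[0]['at'],p,b[0]['at']))
f=p['frame'].astype(int)
for r in range(120,204,5):
    w=f[r,290:365,2]-f[r,290:365,0]; x=np.nonzero(w>25)[0]+290
    print(r,(x.min(),x.max(),len(x)) if len(x) else '')
k={q:masks_of(t,q) for q in('lid_seat',)}
rel([((.45,-.308,.30),down(-.6)),((.56,.0,.36),down(-.3))])
E
```

```text
time_s: 22.88
eef_pos: [0.467, 0.3476, 0.3241]
ee_rot: [-2.222, -2.221, 0.0]
wrist_force: [0.0, 0.4, -0.7]
grip_width: 0.0848
grasp_force: 0.0
spoon_handle [(array([238.7, 187.3]), 0.69), (array([244.2, 327.2]), 0.29)] [(array([171.5, 325.6]), 0.64)]
(array([0.4729, 0.3025, 0.1654]), np.float64(0.012462254816783038))
spoon_tip [(array([252.6, 177.5]), 0.7)] []
spoon_rest_mouth [(array([246.1, 171.7]), 0.96)] [(array([182.1, 329. ]), 0.97)]
(array([0.4728, 0.3594, 0.0969]), np.float64(0.000402830377144495))
120 
125 
130 
135 
140 
145 
150 
155 
160 
165 (np.int64(327), np.int64(329), 3)
170 
175 (np.int64(326), np.int64(327), 2)
180 (np.int64(328), np.int64(328), 1)
185 (np.int64(326), np.int64(326), 1)
190 
195 
200 
[-0.6558 -0.017   0.022 ] [-0.001  0.001  0.6  ] n 10.5
[-0.3478  0.0928 -0.0383] [-0.001  0.001  0.3  ] n 5.8
```

```bash
python3 -m pendant '[{"dx":-0.35,"dy":0.09,"dz":-0.038,"ax":0,"ay":0,"az":0.3,"fingers":0.085},{"dx":-0.35,"dy":0.09,"dz":-0.038,"ax":0,"ay":0,"az":0.3,"fingers":0.085},{"dx":-0.35,"dy":0.09,"dz":-0.038,"ax":0,"ay":0,"az":0.3,"fingers":0.085},{"dx":-0.35,"dy":0.09,"dz":-0.038,"ax":0,"ay":0,"az":0.3,"fingers":0.085},{"dx":-0.35,"dy":0.09,"dz":-0.038,"ax":0,"ay":0,"az":0.3,"fingers":0.085},{"dx":-0.66,"dy":-0.021,"dz":0.02,"ax":0,"ay":0,"az":0.6,"fingers":0.085},{"dx":-0.66,"dy":-0.021,"dz":0.02,"ax":0,"ay":0,"az":0.6,"fingers":0.085},{"dx":-0.66,"dy":-0.021,"dz":0.02,"ax":0,"ay":0,"az":0.6,"fingers":0.085},{"dx":-0.66,"dy":-0.021,"dz":0.02,"ax":0,"ay":0,"az":0.6,"fingers":0.085},{"dx":-0.66,"dy":-0.021,"dz":0.02,"ax":0,"ay":0,"az":0.6,"fingers":0.085}]'
python3 - <<'E'
from h import *
np.set_printoptions(precision=4,suppress=True)
t=cam('top');p=cam('side')
for q in('spoon_handle','spoon_rest_mouth','potato_1_mid','shallot_1_mid'):
    a=pinpoint(t,q);b=pinpoint(p,q);print(q,[(np.round(d['at'],1),round(d['conf'],2)) for d in a],[(np.round(d['at'],1),round(d['conf'],2)) for d in b])
print(ringfit(p,.11,.088,.081,(.4925,.03)),ringfit(t,.11,.088,.081,(.4925,.03)))
rel([((.446,-.312,.10),down(-.6)),((.446,-.312,.035),down(-.6))])
E
```

```text
time_s: 24.58
eef_pos: [0.462, -0.2533, 0.3105]
ee_rot: [-2.778, -1.465, -0.001]
wrist_force: [1.1, -0.5, -0.2]
grip_width: 0.0849
grasp_force: 0.0
spoon_handle [(array([241.7, 188.1]), 0.68)] [(array([169.7, 325.2]), 0.73)]
spoon_rest_mouth [(array([244.4, 175.4]), 0.89), (array([233.5, 312.3]), 0.53)] [(array([185.3, 327.6]), 0.55), (array([334.5, 259.3]), 0.22)]
potato_1_mid [(array([234.8, 289.4]), 0.58)] [(array([254.3, 332.1]), 0.61)]
shallot_1_mid [(array([240.8, 303.3]), 0.43)] [(array([265.7, 321.4]), 0.59)]
(array([0.49 , 0.032]), np.float32(50.44257)) (array([0.494, 0.029]), np.float32(56.799988))
[-0.0609  0.0202  0.2116] [ 0.001 -0.001  0.002] n 3.5
[-0.061   0.0201  0.2766] [ 0.001 -0.001  0.002] n 4.5
```

```bash
python3 -m pendant '[{"dx":-0.061,"dy":0.02,"dz":0,"ax":0,"ay":0,"az":0,"fingers":0.085},{"dx":-0.061,"dy":0.02,"dz":0.06,"ax":0,"ay":0,"az":0,"fingers":0.085},{"dx":-0.061,"dy":0.02,"dz":0.12,"ax":0,"ay":0,"az":0,"fingers":0.085},{"dx":-0.061,"dy":0.02,"dz":0.18,"ax":0,"ay":0,"az":0,"fingers":0.085},{"dx":-0.061,"dy":0.02,"dz":0.23,"ax":0,"ay":0,"az":0,"fingers":0.085},{"dx":-0.061,"dy":0.02,"dz":0.262,"ax":0,"ay":0,"az":0,"fingers":0.085},{"dx":-0.061,"dy":0.02,"dz":0.262,"ax":0,"ay":0,"az":0,"fingers":0.085}]'
python3 - <<'E'
from h import *
np.set_printoptions(precision=4,suppress=True)
p=cam('side'); s=state(); T=np.array(s['eef_pos']); r=R.from_rotvec(s['ee_rot']); Y=r.apply([0,1,0]); print(T,s['wrist_force'])
for b in(0,.03): print('bias',b,[np.round(proj(p,T+[0,0,b+.013]+k*Y),1).tolist() for k in(-.05,0,.05)])
print('knob exp',proj(p,[.4405,-.308,.05]),[(d['at'],d['conf']) for d in pinpoint(p,'lid_knob')])
m=masks_of(p,'lid_knob'); 
cv2.imwrite('pics/s10.png',p['frame'])
g=cv2.cvtColor(p['frame'],6)[330:400,240:335]
for row in g[::2]: print(''.join('#' if v<45 else '+' if v<80 else '.' if v<130 else ' ' for v in row))
E
```

```text
time_s: 25.95
eef_pos: [0.4449, -0.3117, 0.0478]
ee_rot: [-2.775, -1.465, 0.0]
wrist_force: [0.3, 0.1, 0.7]
grip_width: 0.085
grasp_force: 0.0
[ 0.4455 -0.3124  0.0494] [0.2948 0.0822 0.7114]
bias 0 [[364.5, 272.2], [377.9, 291.6], [392.0, 312.0]]
bias 0.03 [[354.3, 271.2], [367.6, 290.9], [381.7, 311.8]]
knob exp (np.float64(379.90594425007635), np.float64(289.4838047147335)) [([380.5, 285.3], 0.96)]
.......      .+#####################################################.                          
.......       .####################################################+                           
......         +###################################################                            
........       .###################################################                            
...........   .++###################################################                           
....+........ +++++++++##########################################+##+                          
..............++++++++#########################################++++++.                         
...+...........++++++++
[... 1881 characters left out ...]
               
.....+++++.......                        ##################+    ..++....                       
.....++++.......                         .+###############+        .                           
....++++.......                           .###############.                                    
...+++++......                             +#############+                                     
...++++......                               .+#########+.                                      
...++++......                                  .......                                         
...++++......                                                                                  
...++++.....
```

```bash
python3 -m pendant '[{"dx":0,"dy":0,"dz":0.01,"ax":0,"ay":0,"az":0,"fingers":0.085},{"dx":0,"dy":0,"dz":0.02,"ax":0,"ay":0,"az":0,"fingers":0.085},{"dx":0,"dy":0,"dz":0.027,"ax":0,"ay":0,"az":0,"fingers":0.085},{"dx":0,"dy":0,"dz":0.031,"ax":0,"ay":0,"az":0,"fingers":0.085},{"dx":0,"dy":0,"dz":0.031,"ax":0,"ay":0,"az":0,"fingers":0.085}]'
python3 -m pendant '[{"dx":0,"dy":0,"dz":0,"ax":0,"ay":0,"az":0,"fingers":0.04},{"dx":0,"dy":0,"dz":0,"ax":0,"ay":0,"az":0,"fingers":0.03},{"dx":0,"dy":0,"dz":0,"ax":0,"ay":0,"az":0,"fingers":0.01},{"dx":0,"dy":0,"dz":0,"ax":0,"ay":0,"az":0,"fingers":0.0},{"dx":0,"dy":0,"dz":0,"ax":0,"ay":0,"az":0,"fingers":0.0},{"dx":0,"dy":0,"dz":0,"ax":0,"ay":0,"az":0,"fingers":0.0}]' 40
```

```text
time_s: 26.72
eef_pos: [0.4452, -0.3128, 0.018]
ee_rot: [-2.778, -1.465, -0.002]
wrist_force: [-0.9, -0.4, -0.7]
grip_width: 0.0852
grasp_force: 0.0
time_s: 27.48
eef_pos: [0.4449, -0.3126, 0.0187]
ee_rot: [-2.778, -1.465, -0.002]
wrist_force: [-3.1, 1.8, 5.7]
grip_width: 0.0343
grasp_force: 39.6
```

```bash
python3 -m pendant '[{"dx":0,"dy":0,"dz":-0.002,"ax":0,"ay":0,"az":0,"fingers":0.0},{"dx":0,"dy":0,"dz":-0.006,"ax":0,"ay":0,"az":0,"fingers":0.0},{"dx":0,"dy":0,"dz":-0.012,"ax":0,"ay":0,"az":0,"fingers":0.0},{"dx":0,"dy":0,"dz":-0.02,"ax":0,"ay":0,"az":0,"fingers":0.0},{"dx":0,"dy":0,"dz":-0.02,"ax":0,"ay":0,"az":0,"fingers":0.0},{"dx":0,"dy":0,"dz":-0.02,"ax":0,"ay":0,"az":0,"fingers":0.0}]' 70
python3 - <<'E'
from h import *
np.set_printoptions(precision=4,suppress=True)
p=cam('side'); s=state(); print(s['eef_pos'],s['wrist_force'],s['torque'],s['grip_width'])
for z in(.01,.02,.03,.04): print(z,ringfit(p,z,.0975,.091,(.4405,-.3095)))
g=cv2.cvtColor(p['frame'],6)[340:400,250:325]
for row in g[::2]: print(''.join('#' if v<45 else '+' if v<80 else '.' if v<130 else ' ' for v in row))
E
```

```text
time_s: 28.22
eef_pos: [0.4452, -0.3129, 0.0384]
ee_rot: [-2.779, -1.465, -0.002]
wrist_force: [-0.3, -0.9, -4.6]
grip_width: 0.0336
grasp_force: 70.0
[ 0.4452 -0.3128  0.0383] [ 0.0337  0.9605 -4.3942] [-0.0539  0.0286  0.0334] 0.03385690742679131
0.01 (array([ 0.4415, -0.31  ]), np.float32(27.44683))
0.02 (array([ 0.442 , -0.3155]), np.float32(28.782381))
0.03 (array([ 0.4425, -0.321 ]), np.float32(30.288347))
0.04 (array([ 0.4435, -0.327 ]), np.float32(31.844587))
... ++++++++#############################################                  
....+++++++++######++++###################################                 
.....+++++++++#####++++################################+###                
.....+++++++++#######################################++++##.               
......+++++++++#######################################+...+                
.......+++++++++######################################+.....               
........+++++++++######################################++......            
...................++++############+####################+++.......++++.    
.................+.+
[... 880 characters left out ...]
           
.......                         .###########++++######.                    
......                           .+#########++.+####+                      
.....                             +##########+.++#+.                       
.....                              +############+                          
....                                ..+#####++.                            
....                                                                       
....                                                                       
...                                                                        
...                                                                        
....
```

```bash
python3 -m pendant '[{"dx":0,"dy":0,"dz":-0.03,"ax":0,"ay":0,"az":0,"fingers":0.0},{"dx":0,"dy":0,"dz":-0.07,"ax":0,"ay":0,"az":0,"fingers":0.0},{"dx":0,"dy":0,"dz":-0.11,"ax":0,"ay":0,"az":0,"fingers":0.0},{"dx":0,"dy":0,"dz":-0.15,"ax":0,"ay":0,"az":0,"fingers":0.0},{"dx":0.03,"dy":-0.015,"dz":-0.16,"ax":0,"ay":0,"az":0,"fingers":0.0},{"dx":0.07,"dy":-0.034,"dz":-0.16,"ax":0,"ay":0,"az":0,"fingers":0.0},{"dx":0.11,"dy":-0.053,"dz":-0.16,"ax":0,"ay":0,"az":0,"fingers":0.0},{"dx":0.15,"dy":-0.072,"dz":-0.16,"ax":0,"ay":0,"az":0,"fingers":0.0},{"dx":0.19,"dy":-0.091,"dz":-0.16,"ax":0,"ay":0,"az":0,"fingers":0.0},{"dx":0.19,"dy":-0.091,"dz":-0.16,"ax":0,"ay":0,"az":0,"fingers":0.0}]'
python3 - <<'E'
from h import *
rel([((.497,.0255,.20),down(-.6)),((.497,.0255,.165),down(-.6))])
t=cam('top');p=cam('side');cv2.imwrite('pics/t11.png',t['frame']);cv2.imwrite('pics/s11.png',p['frame'])
T=np.array(state()['eef_pos']);print(T)
for n,q in(('t',t),('s',p)):
  for dz in(0,.01,.02): print(n,dz,ringfit(q,T[2]-.0087+dz,.0975,.091,T[:2]))
  print([(d['at'],d['conf']) for d in pinpoint(q,'lid_seat')],[(d['at'],d['conf']) for d in pinpoint(q,'lid_knob')])
E
```

```text
time_s: 29.52
eef_pos: [0.4771, -0.1024, 0.1984]
ee_rot: [-2.776, -1.47, -0.001]
wrist_force: [-0.7, 0.6, -3.7]
grip_width: 0.0339
grasp_force: 71.2
[ 0.1169 -0.0555 -0.0014] [-0.    -0.001  0.003] n 2.1
[ 0.1169 -0.0555  0.0336] [-0.    -0.001  0.003] n 2.1
[ 0.47725509 -0.10459417  0.19843655]
t 0 (array([ 0.47775509, -0.11309417]), np.float32(7.192163))
t 0.01 (array([ 0.47725509, -0.11309417]), np.float32(7.0744386))
t 0.02 (array([ 0.47575509, -0.11259417]), np.float32(6.8493123))
[] []
s 0 (array([ 0.47625509, -0.08209417]), np.float32(20.082842))
s 0.01 (array([ 0.47625509, -0.09359417]), np.float32(24.100565))
s 0.02 (array([ 0.47825509, -0.10509417]), np.float32(24.062984))
[([254.7, 315.8], 0.95)] [([240.3, 317.2], 0.55)]
```

```bash
python3 -m pendant '[{"dx":0.04,"dy":-0.019,"dz":0,"ax":0,"ay":0,"az":0,"fingers":0.0},{"dx":0.08,"dy":-0.038,"dz":0,"ax":0,"ay":0,"az":0,"fingers":0.0},{"dx":0.117,"dy":-0.0555,"dz":0,"ax":0,"ay":0,"az":0,"fingers":0.0},{"dx":0.117,"dy":-0.0555,"dz":0.02,"ax":0,"ay":0,"az":0,"fingers":0.0},{"dx":0.117,"dy":-0.0555,"dz":0.034,"ax":0,"ay":0,"az":0,"fingers":0.0},{"dx":0.117,"dy":-0.0555,"dz":0.034,"ax":0,"ay":0,"az":0,"fingers":0.0}]'
python3 - <<'E'
from h import *
np.set_printoptions(precision=4,suppress=True)
t=cam('top');p=cam('side');cv2.imwrite('pics/t12.png',t['frame']);cv2.imwrite('pics/s12.png',p['frame'])
s=state();T=np.array(s['eef_pos']);print(T,s['wrist_force'],s['torque'])
for dz in(0,.01,.02): print(dz,ringfit(p,T[2]-.0087+dz,.0975,.091,T[:2]))
print([(d['at'],d['conf']) for d in pinpoint(p,'lid_seat')],[(d['at'],d['conf']) for d in pinpoint(p,'lid_knob')],[(d['at'],d['conf']) for d in pinpoint(p,'casserole_rim')])
for X in((T[0],T[1],T[2]-.01),(.4925,.0305,.11)): print(proj(p,X))
g=cv2.cvtColor(p['frame'],6)[195:300,270:385]
for row in g[::3]: print(''.join('#' if v<45 else '+' if v<75 else '.' if v<110 else '-' if v<150 else ' ' for v in row))
E
```

```text
time_s: 30.58
eef_pos: [0.4972, 0.0224, 0.1638]
ee_rot: [-2.779, -1.463, 0.001]
wrist_force: [0.8, -0.5, -4.9]
grip_width: 0.0335
grasp_force: 71.2
[0.4979 0.0224 0.1649] [ 0.0482  0.3729 -4.0352] [-0.0451  0.0218  0.0216]
0 (array([ 0.4904, -0.0001]), np.float32(5.7303386))
0.01 (array([0.4839, 0.0449]), np.float32(4.778674))
0.02 (array([0.4839, 0.0334]), np.float32(4.5900064))
[([231.9, 329.3], 0.85), ([266.7, 322.6], 0.42)] [([219.2, 330.1], 0.64)] []
(np.float64(234.3361474627002), np.float64(330.5861431635253))
(np.float64(247.40312641410628), np.float64(328.39044671842623))
.............                          .##################+###############..+#####+#++#+                    .- --  
............                            .################+.-+#############.-+#########.               -++...+......
...........-                                 .##########+.--.#############-+#########               -+++++.........
...........                                ....+#########+.---.+####.##############.                -++++++++......
..........                                -.....
[... 2821 characters left out ...]
########---                   
...................+++++###########################################+##++++++++##############----                   
     - - ..........++++++#####################################+###########################.-----                   
            ........+++++++#############################################################+.----.                    
              ........++++++++########################################################..-----.                     
                 .......+++++++++#################################################+.-.----..                       
                     .....+++++++++++++#####################################++..--..---..
```

```bash
python3 - <<'E'
from h import *
np.set_printoptions(precision=4,suppress=True)
p=cam('side'); f=cv2.imread('pics/s12.png'); f0=cv2.imread('pics/side0.png')
g=cv2.cvtColor(f,6)
for r in range(226,246,3): print(r,'L',g[r,284:302].tolist(),'R',g[r,358:378].tolist())
T=np.array([.4975,.0224,.1645])
a=np.linspace(0,6.283,400)
def ext(c,z,rr):
    q=np.array([proj(p,[c[0]+rr*np.cos(t),c[1]+rr*np.sin(t),z]) for t in a]); return q[q[:,1].argmin()],q[q[:,1].argmax()],q[:,0].min(),q[:,0].max()
for dz in(0,.02): print('lid pred',dz,ext(T,T[2]-.0087+dz,.094))
print('cass pred',ext((.4925,.0305),.11,.093))
g0=cv2.cvtColor(f0,6)
for r in(244,247,250,253): print(r,'L0',g0[r,282:300].tolist(),'R0',g0[r,358:376].tolist())
for c in (315,325,335): print(c,'front rows',g[245:285,c].tolist())
E
```

```text
226 L [136, 137, 127, 128, 127, 137, 136, 136, 120, 76, 70, 70, 82, 108, 111, 116, 114, 114] R [120, 121, 122, 125, 118, 122, 146, 143, 143, 143, 159, 81, 51, 49, 47, 50, 52, 57, 58, 58]
229 L [98, 99, 96, 100, 100, 90, 95, 69, 66, 68, 67, 105, 109, 110, 114, 112, 113, 129] R [178, 167, 132, 120, 122, 123, 118, 123, 143, 141, 139, 143, 82, 50, 55, 58, 60, 59, 61, 62]
232 L [55, 57, 59, 62, 60, 80, 76, 69, 68, 69, 94, 111, 112, 113, 109, 114, 122, 111] R [178, 166, 161, 139, 125, 122, 123, 122, 124, 142, 143, 141, 142, 75, 60, 56, 58, 59, 62, 60]
235 L [60, 58, 56, 59, 61, 83, 76, 68, 65, 64, 92, 109, 113, 111, 112, 114, 113, 110] R [128, 145, 143, 139, 135, 124, 125, 123, 121, 139, 141, 138, 146, 95, 57, 51, 50, 55, 56, 59]
238 L [65, 73, 77, 78, 79, 83, 86, 65, 66, 66, 71, 108, 111, 112, 109, 92, 92, 91] R [121, 124, 127, 125, 149, 131, 126, 125, 134, 137, 140, 141, 142, 71, 51, 53, 52, 55, 51, 49]
241 L [41, 42, 45, 44, 43, 54, 82, 68, 119, 140, 141, 121, 129, 116, 111, 109, 94, 95] R [100, 107, 119, 124, 125, 128, 125, 124, 136, 137, 136, 137, 76, 53, 60, 68, 70, 70, 77, 82]
244 L
[... 1152 characters left out ...]
 134, 146, 150, 150, 76, 37, 33, 36, 33, 33, 34] R0 [37, 32, 38, 37, 102, 138, 146, 145, 162, 196, 200, 202, 199, 202, 201, 202, 204, 202]
315 front rows [96, 95, 99, 96, 100, 111, 112, 115, 131, 144, 142, 123, 85, 65, 62, 57, 56, 57, 56, 48, 35, 28, 27, 41, 60, 66, 72, 67, 48, 31, 34, 31, 32, 33, 32, 36, 27, 33, 34, 27]
325 front rows [99, 103, 98, 100, 100, 101, 103, 107, 114, 124, 132, 142, 141, 122, 70, 50, 49, 52, 52, 52, 54, 56, 56, 52, 53, 61, 70, 71, 67, 57, 32, 30, 35, 30, 32, 34, 34, 37, 41, 45]
335 front rows [104, 101, 105, 103, 114, 118, 125, 125, 126, 130, 140, 143, 137, 116, 75, 60, 56, 46, 38, 31, 35, 33, 30, 37, 45, 62, 66, 75, 66, 45, 32, 30, 32, 36, 32, 35, 35, 38, 42, 47]
```

```bash
python3 -m pendant '[{"dx":0.002,"dy":-0.0087,"dz":0.01,"ax":0,"ay":0,"az":0,"fingers":0.0},{"dx":0.002,"dy":-0.0087,"dz":0.02,"ax":0,"ay":0,"az":0,"fingers":0.0},{"dx":0.002,"dy":-0.0087,"dz":0.028,"ax":0,"ay":0,"az":0,"fingers":0.0},{"dx":0.002,"dy":-0.0087,"dz":0.028,"ax":0,"ay":0,"az":0,"fingers":0.0}]'
cat > lidm.py <<'E'
from h import *
np.set_printoptions(precision=4,suppress=True)
p=cam('side'); s=state(); T=np.array(s['eef_pos']); print(T,s['wrist_force'],s['torque'],s['grip_width'])
g=cv2.cvtColor(p['frame'],6); cv2.imwrite('pics/s_%d.png'%p['shot'],p['frame'])
for r in range(232,262,4): print(r,'L',g[r,284:300].tolist(),'R',g[r,360:376].tolist())
for c in (315,325,335): print(c,'rows255+',g[255:285,c].tolist())
E
python3 lidm.py
```

```text
time_s: 31.38
eef_pos: [0.4913, 0.0297, 0.1359]
ee_rot: [-2.778, -1.465, -0.0]
wrist_force: [-0.1, 0.2, -3.9]
grip_width: 0.0337
grasp_force: 71.2
[0.4916 0.0297 0.1363] [-0.2586  1.1624 -4.0395] [ 0.0519  0.0166 -0.0077] 0.03381655588820962
232 L [53, 53, 58, 60, 59, 75, 94, 101, 81, 67, 68, 70, 95, 112, 112, 112] R [140, 138, 140, 140, 110, 96, 96, 90, 68, 45, 45, 57, 55, 50, 60, 58]
236 L [91, 86, 83, 89, 92, 98, 72, 70, 66, 84, 108, 112, 108, 112, 113, 110] R [121, 118, 134, 139, 140, 142, 129, 73, 50, 48, 52, 48, 50, 50, 50, 55]
240 L [35, 41, 42, 44, 48, 60, 67, 65, 79, 109, 113, 113, 108, 105, 90, 92] R [124, 122, 122, 121, 135, 137, 140, 130, 64, 50, 56, 57, 59, 62, 67, 67]
244 L [37, 37, 39, 41, 48, 67, 68, 68, 78, 110, 111, 111, 99, 90, 90, 93] R [114, 124, 125, 120, 134, 138, 140, 143, 192, 197, 197, 152, 143, 114, 115, 65]
248 L [55, 53, 46, 53, 62, 62, 96, 105, 105, 115, 102, 113, 116, 101, 91, 91] R [124, 122, 131, 132, 136, 142, 137, 176, 195, 194, 199, 198, 198, 198, 200, 194]
252 L [91, 89, 92, 92, 91, 69, 67, 76, 118, 139, 139, 140, 140, 131, 118, 111] R [137, 136, 139, 141, 121, 77, 136, 191, 197, 198, 199, 197, 200, 200, 197, 199]
256 L [91, 89, 93, 92, 89, 92, 75, 66, 72, 70, 66, 80, 118, 138, 138, 141] R [131, 109, 79, 105, 133, 143, 193, 196, 196, 197, 199, 198, 197, 200, 200, 200]
260 L [92, 92, 89, 88, 92, 91, 67, 36, 50, 65, 68, 69, 65, 56, 46, 49] R [106, 128, 101, 53, 68, 189, 199, 196, 197, 199, 197, 196, 199, 197, 199, 199]
315 rows255+ [119, 118, 121, 118, 120, 120, 124, 132, 139, 137, 109, 60, 27, 36, 54, 73, 84, 80, 53, 30, 29, 33, 35, 34, 34, 32, 33, 35, 32, 32]
325 rows255+ [116, 118, 116, 120, 121, 116, 121, 123, 130, 142, 144, 118, 69, 59, 53, 62, 70, 88, 96, 56, 33, 33, 32, 29, 36, 29, 31, 33, 44, 43]
335 rows255+ [124, 125, 122, 129, 125, 131, 127, 128, 137, 137, 133, 109, 63, 40, 49, 60, 104, 123, 71, 43, 35, 33, 34, 33, 36, 33, 37, 38, 44, 43]
```

```bash
python3 -m pendant '[{"dx":0,"dy":0,"dz":0.004,"ax":0,"ay":0,"az":0,"fingers":0.0},{"dx":0,"dy":0,"dz":0.007,"ax":0,"ay":0,"az":0,"fingers":0.0},{"dx":0,"dy":0,"dz":0.009,"ax":0,"ay":0,"az":0,"fingers":0.0}]';python3 -m pendant '[{"dx":0,"dy":0,"dz":0.002,"ax":0,"ay":0,"az":0,"fingers":0.0},{"dx":0,"dy":0,"dz":0.003,"ax":0,"ay":0,"az":0,"fingers":0.0}]';python3 -m pendant '[{"dx":0,"dy":0,"dz":0.002,"ax":0,"ay":0,"az":0,"fingers":0.0},{"dx":0,"dy":0,"dz":0.003,"ax":0,"ay":0,"az":0,"fingers":0.0}]'
```

```text
time_s: 31.8
eef_pos: [0.4916, 0.0297, 0.1275]
ee_rot: [-2.779, -1.465, -0.002]
wrist_force: [0.1, 0.4, -4.1]
grip_width: 0.034
grasp_force: 71.2
time_s: 32.05
eef_pos: [0.4916, 0.0297, 0.1246]
ee_rot: [-2.779, -1.465, -0.002]
wrist_force: [0.0, 0.3, -4.2]
grip_width: 0.0334
grasp_force: 71.2
time_s: 32.3
eef_pos: [0.4916, 0.0297, 0.1216]
ee_rot: [-2.779, -1.465, -0.002]
wrist_force: [1.3, -0.2, -3.8]
grip_width: 0.0339
grasp_force: 71.2
```

```bash
python3 -m pendant '[{"dx":0,"dy":0,"dz":0.0015,"ax":0,"ay":0,"az":0,"fingers":0.0},{"dx":0,"dy":0,"dz":0.003,"ax":0,"ay":0,"az":0,"fingers":0.0}]' | sed -n '2p;4p';python3 -m pendant '[{"dx":0,"dy":0,"dz":0.001,"ax":0,"ay":0,"az":0,"fingers":0.0},{"dx":0,"dy":0,"dz":0.002,"ax":0,"ay":0,"az":0,"fingers":0.0}]'| sed -n '2p;4p'; python3 lidm.py
```

```text
eef_pos: [0.4918, 0.0297, 0.1209]
wrist_force: [-14.2, -0.9, 45.8]
eef_pos: [0.4919, 0.0297, 0.1208]
wrist_force: [-20.5, -1.4, 67.0]
[0.4919 0.0297 0.1208] [-17.8351  -1.8099  54.634 ] [0.0982 3.1761 0.0312] 0.033537518465365956
232 L [54, 58, 60, 60, 63, 79, 95, 104, 103, 98, 105, 104, 94, 81, 69, 68] R [163, 106, 96, 93, 89, 93, 93, 93, 65, 48, 51, 49, 55, 56, 57, 61]
236 L [89, 90, 82, 85, 91, 104, 110, 109, 109, 83, 66, 67, 71, 95, 107, 112] R [142, 144, 141, 109, 96, 98, 92, 70, 48, 48, 47, 54, 49, 47, 54, 54]
240 L [41, 44, 40, 42, 43, 56, 80, 70, 70, 66, 86, 107, 111, 114, 113, 111] R [121, 119, 140, 139, 141, 132, 106, 81, 55, 48, 57, 51, 59, 60, 69, 66]
244 L [36, 40, 39, 41, 42, 60, 62, 70, 71, 104, 109, 111, 112, 111, 102, 91] R [121, 120, 119, 144, 140, 139, 143, 169, 193, 194, 199, 154, 142, 116, 114, 67]
248 L [53, 51, 53, 56, 63, 65, 67, 65, 73, 106, 112, 114, 111, 94, 88, 91] R [116, 125, 124, 137, 137, 137, 141, 157, 193, 196, 198, 198, 199, 197, 200, 198]
252 L [91, 90, 86, 90, 90, 67, 67, 62, 62, 74, 109, 111, 116, 95, 91, 96] R [122, 123, 116, 134, 137, 142, 140, 170, 197, 198, 199, 198, 198, 199, 199, 197]
256 L [88, 89, 87, 90, 94, 91, 92, 86, 125, 140, 138, 142, 144, 132, 117, 108] R [130, 137, 140, 141, 137, 150, 192, 199, 198, 199, 197, 200, 200, 196, 197, 197]
260 L [87, 93, 91, 91, 92, 91, 64, 35, 52, 75, 76, 116, 140, 138, 142, 141] R [141, 132, 84, 48, 56, 187, 197, 199, 197, 197, 198, 200, 200, 199, 200, 197]
315 rows255+ [116, 119, 114, 116, 119, 119, 117, 115, 113, 110, 110, 120, 130, 137, 135, 109, 79, 76, 50, 33, 33, 31, 29, 30, 30, 33, 28, 29, 34, 34]
325 rows255+ [114, 118, 119, 118, 120, 117, 119, 119, 119, 120, 121, 122, 127, 135, 145, 142, 119, 85, 83, 58, 35, 35, 30, 29, 32, 35, 33, 33, 43, 47]
335 rows255+ [120, 122, 120, 123, 122, 123, 123, 119, 113, 114, 110, 115, 125, 135, 135, 137, 114, 82, 71, 48, 30, 33, 34, 32, 37, 33, 39, 36, 44, 48]
```

```bash
python3 -m pendant '[{"dx":0,"dy":0,"dz":-0.005,"ax":0,"ay":0,"az":0,"fingers":0.0},{"dx":-0.002,"dy":-0.0022,"dz":-0.007,"ax":0,"ay":0,"az":0,"fingers":0.0},{"dx":-0.002,"dy":-0.0022,"dz":-0.007,"ax":0,"ay":0,"az":0,"fingers":0.0},{"dx":-0.002,"dy":-0.0022,"dz":-0.004,"ax":0,"ay":0,"az":0,"fingers":0.0},{"dx":-0.002,"dy":-0.0022,"dz":-0.003,"ax":0,"ay":0,"az":0,"fingers":0.0},{"dx":-0.002,"dy":-0.0022,"dz":-0.002,"ax":0,"ay":0,"az":0,"fingers":0.0}]'
python3 lidm.py | head -1
```

```text
time_s: 33.6
eef_pos: [0.4889, 0.0292, 0.1209]
ee_rot: [2.778, 1.465, 0.004]
wrist_force: [-14.5, -1.1, 47.2]
grip_width: 0.0334
grasp_force: 77.0
[0.4889 0.0293 0.1209] [-11.2961  -1.3771  36.3156] [ 0.0294  2.0942 -0.0355] 0.03336211830941156
```

```bash
python3 -m pendant '[{"dx":0,"dy":0,"dz":-0.0015,"ax":0,"ay":0,"az":0,"fingers":0.0},{"dx":0,"dy":0,"dz":-0.0025,"ax":0,"ay":0,"az":0,"fingers":0.0},{"dx":0,"dy":0,"dz":-0.0025,"ax":0,"ay":0,"az":0,"fingers":0.0}]'; python3 lidm.py
```

```text
time_s: 34.02
eef_pos: [0.4887, 0.0293, 0.1211]
ee_rot: [-2.779, -1.465, -0.002]
wrist_force: [-2.4, -0.4, 5.2]
grip_width: 0.0335
grasp_force: 72.3
[0.4887 0.0293 0.1211] [-1.7612 -0.2503  5.3163] [-0.0648  0.399  -0.0196] 0.033912986029143354
232 L [52, 54, 57, 65, 59, 78, 99, 104, 97, 98, 102, 98, 76, 67, 64, 70] R [163, 105, 95, 95, 91, 91, 94, 95, 66, 49, 51, 52, 55, 56, 57, 60]
236 L [86, 85, 86, 91, 92, 102, 108, 101, 84, 65, 65, 79, 96, 111, 113, 111] R [140, 132, 110, 95, 92, 91, 93, 72, 52, 53, 50, 51, 48, 49, 49, 57]
240 L [40, 40, 43, 47, 42, 59, 67, 68, 69, 98, 109, 109, 113, 112, 109, 108] R [133, 142, 138, 139, 133, 99, 93, 82, 56, 48, 57, 55, 61, 63, 70, 68]
244 L [34, 36, 38, 41, 61, 67, 67, 78, 109, 113, 113, 115, 106, 95, 88, 92] R [122, 122, 140, 138, 140, 141, 173, 196, 198, 200, 199, 160, 142, 117, 113, 67]
248 L [54, 50, 48, 57, 66, 65, 65, 88, 109, 113, 111, 103, 91, 91, 90, 91] R [123, 124, 147, 141, 138, 138, 155, 192, 200, 199, 199, 201, 196, 196, 199, 200]
252 L [89, 90, 89, 92, 69, 64, 65, 65, 79, 111, 111, 113, 96, 91, 91, 95] R [121, 129, 136, 135, 138, 135, 131, 190, 196, 198, 201, 200, 197, 199, 198, 200]
256 L [89, 92, 92, 90, 92, 82, 93, 137, 146, 141, 140, 129, 118, 113, 97, 94] R [136, 139, 142, 133, 105, 138, 192, 198, 200, 200, 201, 201, 198, 200, 200, 198]
260 L [92, 92, 91, 93, 90, 91, 68, 33, 48, 84, 121, 142, 136, 139, 139, 132] R [125, 92, 79, 53, 62, 190, 199, 197, 198, 200, 199, 197, 201, 200, 198, 199]
315 rows255+ [115, 116, 121, 121, 120, 117, 120, 118, 115, 106, 104, 115, 132, 140, 138, 118, 78, 69, 53, 34, 28, 33, 31, 32, 30, 37, 33, 34, 33, 30]
325 rows255+ [118, 116, 115, 119, 121, 117, 115, 119, 119, 120, 125, 126, 130, 137, 145, 138, 118, 89, 79, 56, 37, 36, 28, 34, 30, 36, 35, 33, 42, 47]
335 rows255+ [117, 121, 121, 124, 124, 125, 124, 119, 113, 110, 107, 116, 126, 136, 137, 134, 115, 84, 75, 45, 31, 33, 29, 32, 34, 36, 34, 38, 44, 47]
```

```bash
python3 -m pendant '[{"dx":0,"dy":0,"dz":0,"ax":0,"ay":0,"az":0,"fingers":0.05},{"dx":0,"dy":0,"dz":0,"ax":0,"ay":0,"az":0,"fingers":0.085},{"dx":0,"dy":0,"dz":0,"ax":0,"ay":0,"az":0,"fingers":0.085},{"dx":0,"dy":0,"dz":0,"ax":0,"ay":0,"az":0,"fingers":0.085},{"dx":0,"dy":0,"dz":-0.01,"ax":0,"ay":0,"az":0,"fingers":0.085},{"dx":0,"dy":0,"dz":-0.04,"ax":0,"ay":0,"az":0,"fingers":0.085},{"dx":0,"dy":0,"dz":-0.09,"ax":0,"ay":0,"az":0,"fingers":0.085},{"dx":0,"dy":0,"dz":-0.15,"ax":0,"ay":0,"az":0,"fingers":0.085},{"dx":0,"dy":0,"dz":-0.2,"ax":0,"ay":0,"az":0,"fingers":0.085},{"dx":0,"dy":0,"dz":-0.2,"ax":0,"ay":0,"az":0,"fingers":0.085}]'
python3 -m pendant '[{"dx":-0.25,"dy":0.1,"dz":0,"ax":0,"ay":0,"az":0,"fingers":0.085},{"dx":-0.25,"dy":0.1,"dz":0,"ax":0,"ay":0,"az":0,"fingers":0.085},{"dx":-0.25,"dy":0.1,"dz":0,"ax":0,"ay":0,"az":0,"fingers":0.085},{"dx":-0.25,"dy":0.1,"dz":0,"ax":0,"ay":0,"az":0,"fingers":0.085},{"dx":-0.25,"dy":0.1,"dz":0,"ax":0,"ay":0,"az":0,"fingers":0.085},{"dx":-0.25,"dy":0.1,"dz":0,"ax":0,"ay":0,"az":0,"fingers":0.085}]'
python3 - <<'E'
from h import *
np.set_printoptions(precision=4,suppress=True)
t=cam('top');p=cam('side');cv2.imwrite('pics/tF.png',t['frame']);cv2.imwrite('pics/sF.png',p['frame'])
for q in('lid_knob','lid_seat','spoon_handle','spoon_rest_mouth','spoon_tip'):
    a=pinpoint(t,q);b=pinpoint(p,q);print(q,[(np.round(d['at'],1),round(d['conf'],2)) for d in a],[(np.round(d['at'],1),round(d['conf'],2)) for d in b])
    if a and b: print('  ',*tri(t,a[0]['at'],p,b[0]['at']))
for z in(.152,.160): print('knob pred',proj(t,[.4925,.0305,z]),proj(p,[.4925,.0305,z]))
for n,q in(('t',t),('s',p)):
    for z in(.112,.12): print(n,z,ringfit(q,z,.0975,.091,(.4925,.0305)))
    print(circ(q,masks_of(q,'lid_seat')[0]['pixels'],.112,.094))
E
```

```text
time_s: 35.33
eef_pos: [0.4893, 0.0291, 0.3254]
ee_rot: [2.775, 1.464, 0.012]
wrist_force: [-0.2, 1.0, -0.3]
grip_width: 0.085
grasp_force: 0.0
time_s: 36.08
eef_pos: [0.4293, -0.2342, 0.3204]
ee_rot: [-2.779, -1.462, -0.001]
wrist_force: [-1.4, -0.2, 0.2]
grip_width: 0.0851
grasp_force: 0.0
lid_knob [(array([235.6, 308.2]), 0.76)] [(array([234. , 325.5]), 0.79)]
   [0.4849 0.0371 0.1444] 0.000397814069487115
lid_seat [(array([236.3, 312.7]), 0.88)] [(array([244.7, 324.4]), 0.83), (array([231.3, 286.7]), 0.51)]
   [0.4849 0.027  0.1208] 0.0033551780259371473
spoon_handle [(array([240.3, 188.5]), 0.54)] [(array([171.3, 331.8]), 0.64)]
   [0.4799 0.3026 0.1637] 0.008372440324533482
spoon_rest_mouth [(array([247.5, 175. ]), 0.65)] [(array([184.5, 327.6]), 0.98)]
   [0.4695 0.3527 0.0926] 0.0004068090642765128
spoon_tip [(array([239., 185.]), 0.61), (array([253.1, 178.9]), 0.45), (array([169.6, 405.1]), 0.2)] []
knob pred (np.float64(231.5882173825992), np.float64(310.97223589164867)) (np.float64(233.19170637085043), np.float64(328.4886381625883))
knob pred (np.float64(231.01054032583886), np.float64(310.88382947050957)) (np.float64(230.41412859811717), np.float64(328.5078293744409))
t 0.112 (array([0.5015, 0.011 ]), np.float32(14.0348425))
t 0.12 (array([0.501, 0.012]), np.float32(14.285571))
(array([0.4913, 0.0309]), np.float64(0.0004661093258642525))
s 0.112 (array([0.491, 0.016]), np.float32(11.839189))
s 0.12 (array([0.491, 0.008]), np.float32(10.706816))
(array([0.4884, 0.0307]), np.float64(0.0014200555129946612))
```

```bash
python3 -c "
from cell import *
print(finish_job())"
```

```text
the job is handed in; nothing more can be done
None
```

I've handed the job in at about 36 s of the 72 s. All six pieces were stirred at least 15 mm from where they sat, the spoon is back head down in its rest, and by the camera measurements the lid is seated within about 3 mm of centre; the cell did not report a verdict.

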